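# Switch a gas selector valve to the outlet with the hose nozzle and lock it

### The job

Switch the gas selector valve over to the only outlet that is fitted with a hose nozzle: swing its lever by its upright grip until the pointer points straight at the nozzle. Then lock it there with the wing-handled service key: set the key over the lock's flat tongue and turn it clockwise as far as it goes, about a quarter turn, so that the bolt shoots into the lever's disc. Finally take the key off, stand it upright on the bench again, and leave the bottle, beaker, bulb and notebook where they are.

Things in the scene. Friction and masses are not known exactly. Their poses are not given: they have to be found in the camera images.
- valve: Gas selector valve, fixed. Base plate 184 x 190 x 10 mm (x -80..104, y -109..81 in its frame). Origin on the bench under the lever's upright pivot axis; x points away from the robot, towards the curved gallery with the four outlets, y left, z up. Outlets 80 mm from the pivot at -45, -20, 5 and 30 deg from x (counter-clockwise positive). Lock case on the -y side, its top 56 mm above the bench.
- lever (a joint): Lever angle, rad: 0 = pointer along the valve's x, positive counter-clockwise seen from above; stops at -1.40 and 0.80. Starts parked at -1.30 to -1.06, at no outlet. Friction 0.22 Nm (2 N at the grip), no spring or detent: it stays where left. Steel disc 96 mm wide, 42 to 50 mm above the bench, with four rim notches; dark pointer on one side, flat arm (top 57 mm) with the grip on the other.
- lever_grip (a point): Point on the axis of the lever's round grey upright grip, 104 mm from the pivot on the side opposite the pointer, 92 mm above the bench. The grip is 21 mm thick here, 24 mm at 105 mm, and reaches from 61 to 114 mm above the bench. Axes turn with the lever: x from the grip through the pivot to the pointer, z up.
- pointer_tip (a point): Tip of the pointer, 62 mm from the pivot, 55 mm above the bench. x is the direction in which it points, z up. Pointing at an outlet brings a rim notch before the lock's bolt, which enters and centres the lever if the pointer is up to about 3 deg off, and is blocked at more than about 5 deg.
- nozzle: Brass hose nozzle, fixed on one of the four outlets (which one varies): hexagon foot 22 mm across flats, barbed stem, 48 mm tall. Origin on its upright axis at the underside of its foot, 27.5 mm above the bench. The other outlets carry low plugs.
- plug_1: Low brass hexagon blanking plug on an outlet, 22 mm across flats, 12.5 mm tall, fixed; origin at the centre of its underside.
- plug_2: Another such plug on an outlet.
- plug_3: Another such plug on an outlet.
- lock (a joint): Angle of the lock spindle, rad: 0 = unlocked, 1.57 = fully locked, at its stop; grows as it is turned clockwise seen from above. Starts at 0 to 0.12. Friction 0.13 Nm. It drives a bolt 8 mm towards the pivot, into a notch of the lever's disc.
- lock_tongue (a point): Top of the lock spindle's flat upright steel tongue, on the spindle's axis, 75 mm above the bench and 76 mm from the pivot. The tongue is 22 mm long along the point's x, 4.6 mm thick along its y, rounded on top, and 13 mm tall above the shoulder it stands on. The point turns with the spindle; at lock angle 0 its x is the valve's x.
- key: Loose steel service key, 84 mm tall, about 0.2 kg, upright on its socket mouth. Origin at the centre of the mouth's underside, z up along it. Socket 30 mm wide to 26 mm up, its slot along the key's x 7.2 mm wide, 16 mm deep, open at both sides: about 7 deg of play each way on the tongue. Shank 17 mm. Wing grip from 54 to 84 mm up: 48 mm along x, 12 mm thick along y. x and -x fit alike.
- key_mouth (a point): Point on the key's axis, 13 mm above the underside of its mouth: it meets the top of the tongue when the key is seated down on the shoulder.
- bottle: Amber reagent bottle, 55 mm in diameter, 115 mm tall, origin at the centre of its underside; bystander.
- beaker: Plastic beaker, 61 x 64 x 72 mm, origin at the centre of its underside; bystander.
- bulb: Blue rubber filler bulb, 68 x 56 x 56 mm, origin under its centre; bystander.
- notebook: Dark blue notebook, 210 x 149 x 13 mm, origin at the centre of its underside; bystander.
There are look-alikes about, which are no part of the job. Leave any orange look-alike of the key alone.

How it is judged:
By the outcome, as a careful person would: the job done as asked, in the order asked, and still so for the second after the job is handed in, with the robot touching nothing.
It also fails if it takes over 67 s, if anything falls off the work surface, if the arm or the gripper's body presses on something with over 40 N, if the wrist force passes 120 N, or if a joint passes its speed limit or range.

### The arm

A 6-joint arm with a two-finger parallel gripper is mounted at the origin on a cart in front of the work surface, level with it; the furniture and walls round the work are solid. World frame = base frame: x ahead of the robot, y to its left, z up, the work surface at z = 0. Lengths are in m, angles in degrees, forces in N, time in s.
With the tool pointing down it reaches from about 0.225 to 0.875 m from the base axis. Payload 3.4 kg.
Tool frame: the origin (TCP) lies at the very end of the fingers, on their centre line; the grasp point (between the pads) lies 19 mm behind it (manip.grip_depth is the distance from the TCP to the grasp point, in m); y points along the fingers, x is the direction in which the jaws open and shut, and the axes are right-handed (so a half turn about y gives the same grasp; the last joint's range is limited). The gripper opens to 85 mm and grips with 20 to 120 N. Pads are 22 mm wide; open, the fingers measure 114 mm over their backs; the gripper's body (76 mm by 85 mm) begins 54 mm behind the grasp point. The pads swing forward as they close: fully open they stand 13 mm farther back than shut.
Start: joints at [67.895, 15.808, 86.224, -0, 77.962, -6.933], TCP at [0.151, 0.555, 0.192] pointing down, gripper open.
Joint ranges: [-165.64, 165.64], [-43.16, 119.46], [12.63, 154.43], [-67.54, 247.53], [6.08, 155.33], [-154.97, 154.97]. Speed limits (degrees/s): [147.25, 147.25, 180, 180, 180, 180].

### API

Orientations are given as [roll, pitch, yaw] about the fixed x, y, z axes, in that order (R = Rz(yaw) Ry(pitch) Rx(roll)).
In Python, from rig import manip gives the robot as it stands.
- The arm moves only by the tool move_arm, never from a script. Its argument "targets" is a list of rows, each a list of 3 entries, a list of its own where there are three numbers: the shift along the tool's x, y, z scaled (see below), then the turn about the tool's y scaled (see below), then the opening, from -1 (shut) to 1 (fully open). In form: [[[dx, dy, dz], yaw, hand], ...]. A call has exactly 10 rows; each row shifts and turns the commanded pose from where the row before left it, along the tool's axes as they then stand; what a row does not reach is not made up. The controller multiplies each number of a shift by 0.04 m and each number of a turn by 0.1 rad. A row lasts 1/10 s, in which the tool goes at most 50 mm and 8.59 degrees, less where a joint would pass 70% of its speed; a pose out of reach is approached as far as the arm can. A call with a number of a shift or a turn outside -1 to 1 is refused whole. A call with a gripper value outside its range is refused whole. The fingers move at their own pace and stop on an object; "squeeze" is the grip in N (left out, the last holds). Time passes only in rows, so rows that do not move let the fingers close, or fill a call up. It gives the time, the measured TCP pose, the force and the opening at its end, in the units of the state.
- manip.state(): the state, without advancing time (a new reading comes with each control period).
- manip.grab_frame(name): name is "scene" or "side" or "wrist"; returns the picture (384x512x3 uint8, red, green, blue); there is no depth.
- manip.calibration(name): a dict with "mtx" (3x3 intrinsics, pixels), "world_from_camera" (4x4, takes a point from camera to world coordinates); the wrist camera has in their place "tool_from_camera" (4x4, takes a point from camera to tool coordinates, whose origin is the TCP and whose axes are the tool frame's). Camera axes: x right, y down, z forward; pixel columns grow to the right and rows downward; lengths in m; the calibration is good to about 2 mm. The wrist camera is an equidistant fisheye: a pixel r from the principal point sees the ray r / f radians off the axis. A picture is of the moment at which its call begins: read the wrist's pose just before it. calibration takes no time and is no camera call.
- manip.hand_in(): hands the job in, once; it reports no verdict.
The state is a dict: "t": time; "qpos": joint angles; "qd": joint speeds; "joint_efforts": joint torques, N m; "tool_pos": TCP position; "eef_rot": TCP orientation; "ft_force": force on the tool from outside, world axes, zero at the start; "wrist_torque": the same for the moment, N m; "grip_width": finger opening in m.
Only numpy, scipy, OpenCV 4.12 (cv2) and the standard library are available. Lean on these libraries where they do the work, as an engineer would, in place of code of your own. Each camera call takes 0.05 s, during which the arm holds its last target.

## Working session

There is one attempt and no reset: what is moved stays moved. The work goes in short steps, Python scripts to look and compute and a tool call to move; the robot and the scene stay as the last step left them, time stands still between calls to the robot, and variables do not carry over. Pictures are saved under pics/ and viewed, and the job is handed in when it is done.

Besides the shell and the picture viewer there is one more tool, called after ">>>" in YAML: its name, and indented under it one key for each argument. move_arm: Moves the arm, as the interface text tells. Its arguments: {"type":"object","properties":{"targets":{"type":"array"},"squeeze":{"type":"number"}},"required":["targets"]}

```bash
ls; mkdir -p pics; python3 - <<'E'
from rig import manip
import cv2,json
print(manip.state())
for n in ["scene","side","wrist"]:
    c=manip.calibration(n)
    print(n,{k:(v.tolist() if hasattr(v,'tolist') else v) for k,v in c.items()})
    f=manip.grab_frame(n); cv2.imwrite(f"pics/{n}0.png",cv2.resize(f[:,:,::-1],(800,600),interpolation=cv2.INTER_CUBIC)); cv2.imwrite(f"{n}0_raw.png",f[:,:,::-1])
print(manip.state()['t'])
E
```

```text
pics
{'t': 0.0, 'qpos': array([ 6.78967728e+01,  1.58482049e+01,  8.62954881e+01, -3.75901472e-04,
        7.79603562e+01, -6.93345746e+00]), 'qd': array([-0.05001696, -0.09398785, -0.05172759,  0.07017346, -0.021499  ,
        0.03304639]), 'joint_efforts': array([ 1.70202304e-03, -4.16760743e+01, -2.45807862e+01,  2.57618797e-05,
        1.09243824e-02, -9.48351158e-06]), 'tool_pos': array([0.15025624, 0.55440868, 0.19073209]), 'eef_rot': array([-89.98780434,   0.1033326 ,  74.83032001]), 'ft_force': array([ 0.4276694 ,  0.50444765, -0.18628943]), 'wrist_torque': array([-0.00126097,  0.05455243, -0.02568092]), 'grip_width': 0.08530477595329476}
scene {'mtx': [[348.34947101169803, 0.0, 251.22568986678462], [0.0, 348.34947101169803, 189.56991109038773], [0.0, 0.0, 1.0]], 'world_from_camera': [[0.785316605760504, -0.40956647427300713, 0.46425545970766874, 0.04635195537676244], [-0.6190866861222183, -0.5157914450302493, 0.5921915739858318, -0.7444300423378638], [-0.003082820625758588, -0.7524722509070917, -0.6586167381958979, 0.8399812667424477], [0.0, 0.0, 0.0, 1.0]]}
side {'mtx': [[363.51930344281715, 0.0, 259.9928860409022], [0.0, 363.51930344281715, 190.66711771592068], [0.0, 0.0, 1.0]], 'world_from_camera': [[-0.30134077529065795, 0.4824956975273617, -0.8224303247174254, 1.614919224003983], [0.953243451756541, 0.1730803868087692, -0.24772989602670417, 0.24885385174006272], [0.02281794974356817, -0.8586274404942528, -0.5120920421172238, 0.7231843324010412], [0.0, 0.0, 0.0, 1.0]]}
wrist {'mtx': [[297.3186396354542, 0.0, 261.4457930367305], [0.0, 297.3186396354542, 196.05383125748264], [0.0, 0.0, 1.0]], 'tool_from_camera': [[0.9999994754932998, 0.0004660686791897168, -0.0009120269247955997, -0.00047514432393103156], [0.0010092618774683, -0.2968107683943297, 0.9549357827391484, -0.18297926696673303], [0.0001743662466275002, -0.9549362023429384, -0.2968110831004431, 0.07639863297026757], [0.0, 0.0, 0.0, 1.0]]}
0.15
```

View pics/scene0.png

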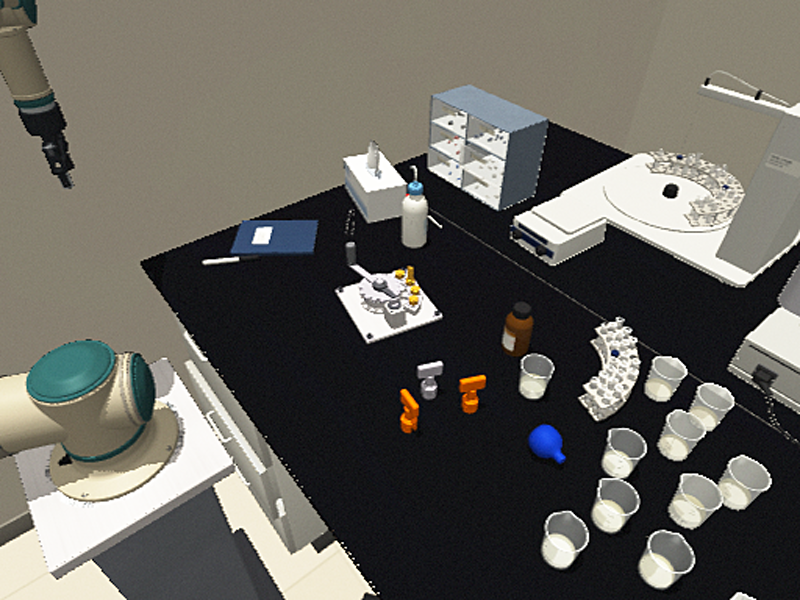

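View pics/side0.png

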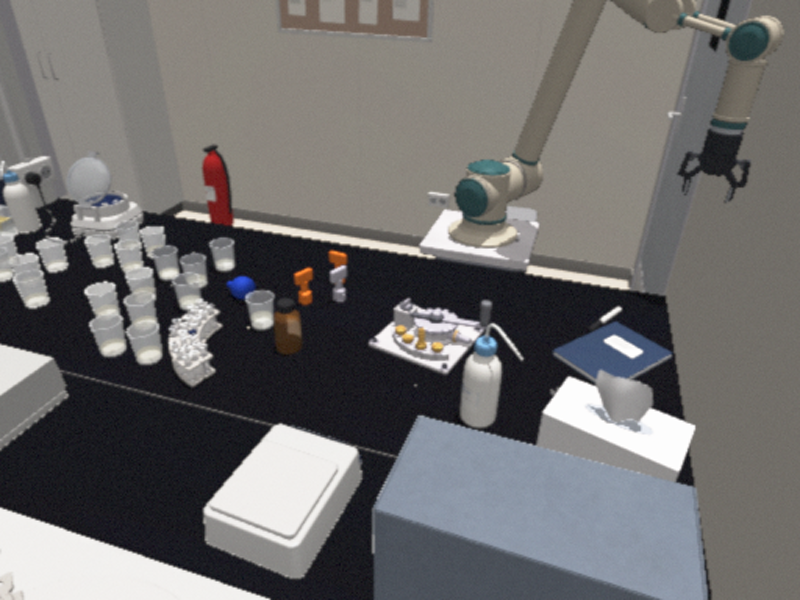

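View pics/wrist0.png

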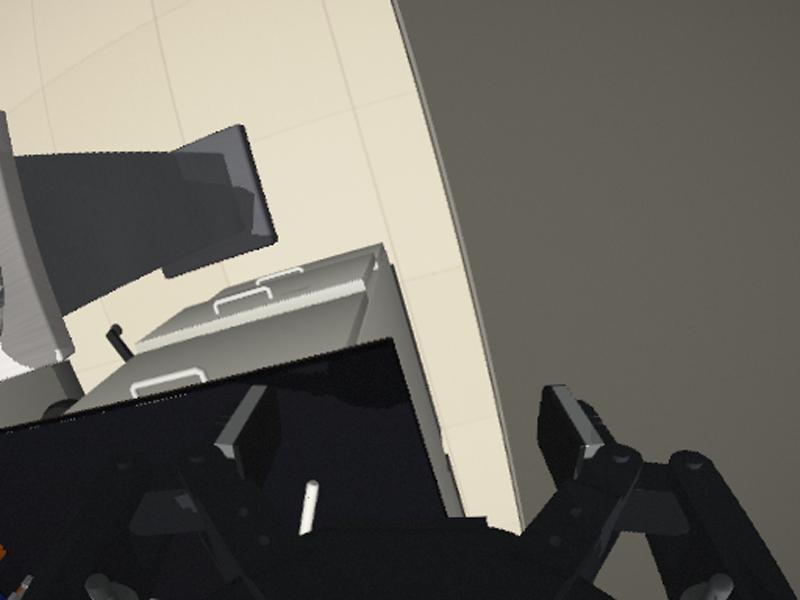

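The scene shows the valve at about (388,300), the grey key at (430,380) and two orange look-alikes. The side view shows the same area. I'll enlarge both.

```bash
python3 - <<'E'
import cv2
s=cv2.imread('scene0_raw.png'); d=cv2.imread('side0_raw.png')
def crop(im,x,y,w,h,k,name):
    c=cv2.resize(im[y:y+h,x:x+w],None,fx=k,fy=k,interpolation=cv2.INTER_CUBIC); cv2.imwrite(name,c)
crop(s,205,150,100,75,8,'pics/c_scene_valve.png')
crop(s,240,215,100,75,8,'pics/c_scene_key.png')
crop(d,225,180,100,75,8,'pics/c_side_valve.png')
crop(d,170,150,60,50,10,'pics/c_side_key.png')
E
```

```text
(no output)
```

View pics/c_scene_valve.png

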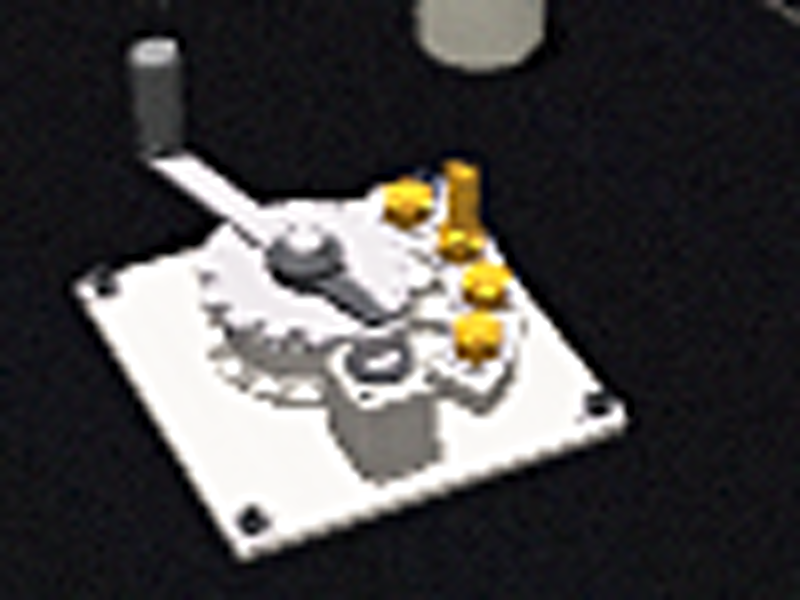

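View pics/c_scene_key.png

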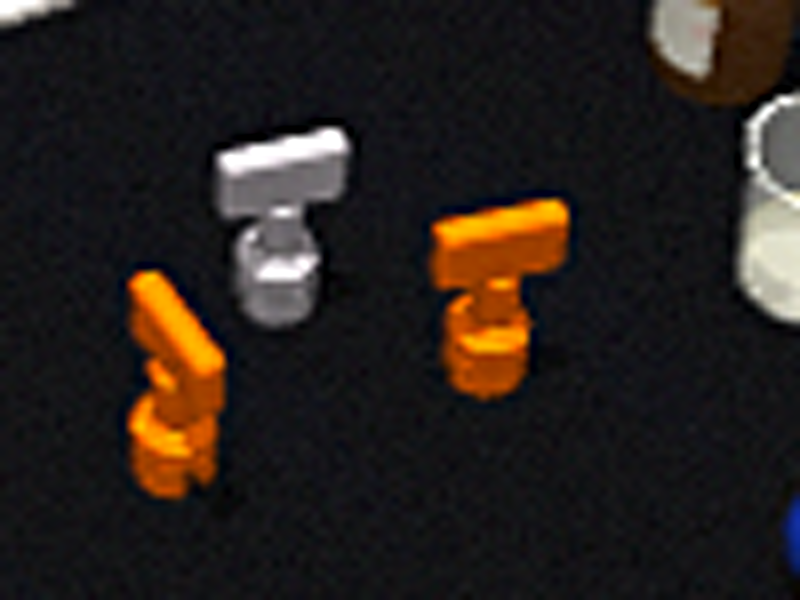

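View pics/c_side_valve.png

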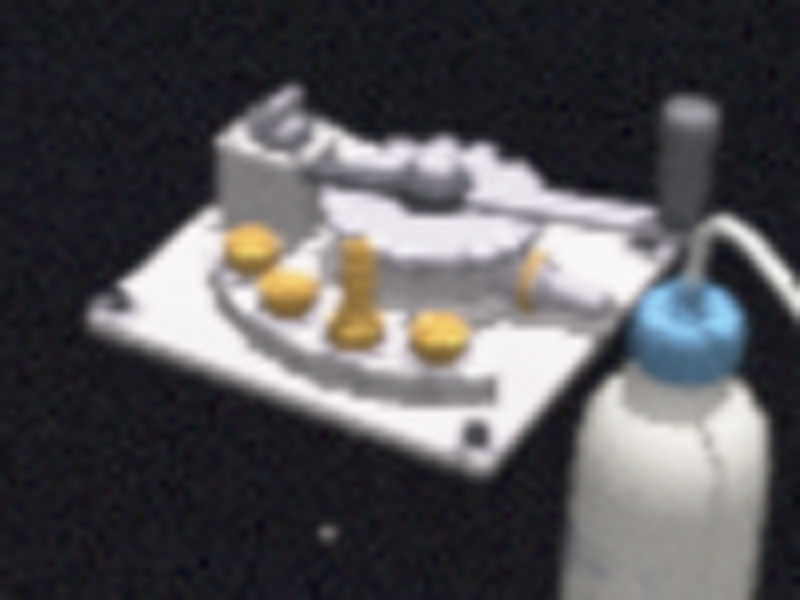

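View pics/c_side_key.png

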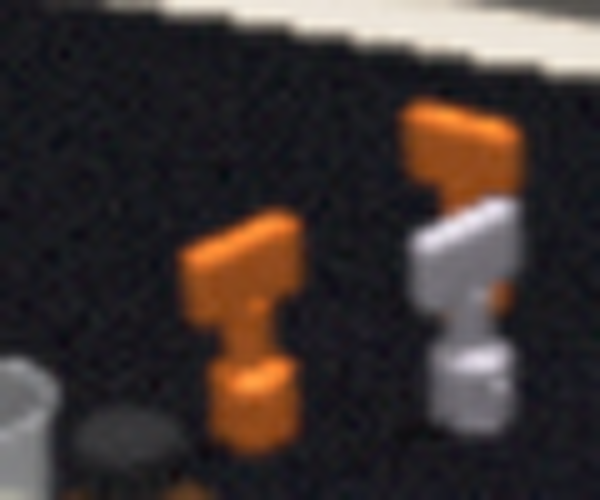

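The nozzle is the second outlet from the left (+30 deg plug, then nozzle, then two plugs), so it sits at +5 deg. I'll fit the poses from both cameras.

```bash
cat > fit.py <<'E'
import numpy as np
from rig import manip
from scipy.optimize import least_squares
C={n:manip.calibration(n) for n in("scene","side")}
def proj(n,P):
    M=np.linalg.inv(np.array(C[n]['world_from_camera'])); p=M[:3,:3]@P+M[:3,3]
    K=np.array(C[n]['mtx']); q=K@p; return q[:2]/q[2]
def Rz(a): return np.array([[np.cos(a),-np.sin(a)],[np.sin(a),np.cos(a)]])
def up(u,off,k): return (np.array(u)+.5)/k-.5+np.array(off)
def pol(r,a): return [r*np.cos(a),r*np.sin(a)]
E
cat > f1.py <<'E'
from fit import *
S=lambda u:up(u,(205,150),8); D=lambda u:up(u,(225,180),8)
d=np.deg2rad
obs=[("scene",S((80,287)),lambda p:[-.08,.081,.01]),("scene",S((242,545)),lambda p:[-.08,-.109,.01]),("scene",S((625,415)),lambda p:[.104,-.109,.01]),
("side",D((88,312)),lambda p:[.104,-.109,.01]),("side",D((490,462)),lambda p:[.104,.081,.01]),
("scene",S((157,47)),lambda p:pol(-.104,p[3])+[.114]),("side",D((692,103)),lambda p:pol(-.104,p[3])+[.114]),
("scene",S((462,170)),lambda p:pol(.08,d(5))+[.0755]),("side",D((357,245)),lambda p:pol(.08,d(5))+[.0755]),
("scene",S((375,320)),lambda p:pol(.062,p[3])+[.055]),("side",D((315,165)),lambda p:pol(.062,p[3])+[.055]),
("scene",S((375,358)),lambda p:pol(.076,p[4])+[.072]),("side",D((288,105)),lambda p:pol(.076,p[4])+[.072])]
for a,s,e in((30,(408,197),(440,330)),(-20,(487,280),(288,287)),(-45,(477,330),(252,243))):
    obs+= [("scene",S(s),lambda p,a=a:pol(.08,d(a))+[.038]),("side",D(e),lambda p,a=a:pol(.08,d(a))+[.038])]
def res(p,w=True):
    r=[]
    for n,o,f in obs:
        m=np.array(f(p)); P=np.r_[Rz(p[2])@m[:2]+p[:2],m[2]]; r.append(proj(n,P)-o)
    return np.array(r).ravel()
s=least_squares(res,[.5,.15,0,-1.2,-1.57],loss='soft_l1')
print(s.x[:2],np.rad2deg(s.x[2:])); print(res(s.x).reshape(-1,2).round(2).tolist())
p=s.x
for nm,m in(("grip",pol(-.104,p[3])),("gripT",pol(-.104,d(5))),("tongue",pol(.076,p[4]))): print(nm,Rz(p[2])@m+p[:2])
# key
S=lambda u:up(u,(240,215),8); D=lambda u:up(u,(170,150),10)
ko=[("scene",S((220,157)),-.022,0,.084),("scene",S((346,133)),.022,0,.084),("side",D((417,241)),.022,0,.084),("side",D((518,205)),-.022,0,.084),
("scene",S((277,195)),0,0,.054),("scene",S((277,310)),0,0,.004),("side",D((470,420)),0,0,.004)]
def rk(q):
    return np.array([proj(n,np.r_[Rz(q[2])@[a,b]+q[:2],z])-o for n,o,a,b,z in ko]).ravel()
k=least_squares(rk,[.4,-.1,0],loss='soft_l1'); print('key',k.x[:2],np.rad2deg(k.x[2]),rk(k.x).reshape(-1,2).round(2).tolist())
# orange keys, bystanders
def tri(s,e):
    f=lambda P:np.r_[proj("scene",P)-s,proj("side",P)-e]
    return least_squares(f,[.5,0,.05])
for s,e in(((502,218),(240,230)),((176,315),(460,115))):
    t=tri(S(s),D(e)); print('orange',t.x,t.fun.round(1))
E
python3 f1.py
```

```text
[0.5997378  0.01140165] [-12.83546605 -75.94574413 -91.92007363]
[[-0.82, -0.57], [-0.61, 0.79], [0.18, 0.55], [-0.24, 0.62], [-0.28, 0.49], [-0.2, -0.32], [-0.18, 1.02], [-0.4, -0.39], [0.34, -0.28], [2.28, 1.66], [-2.54, -0.01], [-0.42, -2.57], [-0.43, -0.25], [-0.39, 0.03], [0.03, 0.26], [-0.49, -0.11], [0.13, 0.17], [-0.18, 0.04], [-0.06, 0.36]]
grip [0.59752569 0.11537812]
gripT [0.49670878 0.02557984]
tongue [ 0.58038094 -0.06209197]
key [ 0.5154433  -0.25582638] -27.54558091215808 [[0.37, -0.31], [-0.54, 0.53], [0.04, 0.41], [-0.83, 0.27], [0.26, 0.7], [-0.41, -2.84], [0.22, -0.97]]
orange [ 0.55162902 -0.33035431  0.08677968] [-0.1 -0.  -0.2  0. ]
orange [ 0.43519879 -0.29251757  0.08675689] [-0.  -0.  -0.1  0. ]
```

```bash
cat > f2.py <<'E'
from fit import *
def tri(s,e):
    s=np.array(s)*.64;e=np.array(e)*.64
    f=lambda P:np.r_[proj("scene",P)-s,proj("side",P)-e]
    t=least_squares(f,[.5,0,.05]); return t.x.round(3),t.fun.round(1)
print('wash cap',tri((416,186),(486,345)))
print('wash base',tri((414,240),(480,415)))
print('tissue corner',tri((345,160),(692,435)))
print('tissue tip',tri((375,145),(625,375)))
print('bottle cap',tri((521,307),(286,303)))
print('beaker',tri((537,358),(262,295)))
print('notebook',tri((235,250),(620,322)))
E
python3 f2.py
```

```text
wash cap (array([0.822, 0.152, 0.164]), array([-0.5, -0.3, -0.3,  0.2]))
wash base (array([0.819, 0.155, 0.004]), array([-1. , -0.6, -0.7,  0.4]))
tissue corner (array([0.844, 0.495, 0.087]), array([ 0.2,  0.2,  0.1, -0.1]))
tissue tip (array([0.857, 0.372, 0.183]), array([-1.2, -1.2, -0.7,  0.6]))
bottle cap (array([ 0.738, -0.273,  0.113]), array([-0.3, -0.1, -0.4,  0.1]))
beaker (array([ 0.682, -0.367,  0.082]), array([-0.8, -0.2, -1. ,  0.1]))
notebook (array([0.424, 0.4  , 0.015]), array([-1.3, -1.4, -1.2,  1.2]))
```

```bash
cat > plan.py <<'E'
import numpy as np
from rig import manip
def pose():
    s=manip.state(); return np.array(s['tool_pos']),np.array(s['eef_rot'])
def plan(tgt,yaw,n,hand,start=None,y0=None,dec=2):
    p,r=pose(); 
    if start is not None: p=np.array(start,float)
    y=r[2] if y0 is None else y0
    dy=(yaw-y+180)%360-180
    p=p.copy(); tgt=np.array(tgt,float); out=[]
    for i in range(n):
        k=n-i; d=(tgt-p)/k; a=np.deg2rad(y)
        R=np.array([[np.cos(a),0,-np.sin(a)],[np.sin(a),0,np.cos(a)],[0,-1,0]])
        t=np.round(R.T@d/.04,dec); w=round(-np.deg2rad(dy)/n/.1,dec)
        out.append([t.tolist(),w,hand]); p=p+R@(t*.04); y+=-np.rad2deg(w*.1)
    for i in range(0,n,10): print(str(out[i:i+10]).replace(' ',''))
    print('end',p.round(4),round(y,2))
E
python3 -c "
from plan import *
plan([.597,.115,.19],0,20,1)"
```

```text
[[[-0.38,0.0,-0.68],np.float64(0.65),1],[[-0.34,0.0,-0.71],np.float64(0.65),1],[[-0.29,0.0,-0.73],np.float64(0.65),1],[[-0.24,0.0,-0.74],np.float64(0.65),1],[[-0.2,0.0,-0.76],np.float64(0.65),1],[[-0.15,0.0,-0.77],np.float64(0.65),1],[[-0.1,0.0,-0.78],np.float64(0.65),1],[[-0.04,0.0,-0.78],np.float64(0.65),1],[[0.01,0.0,-0.78],np.float64(0.65),1],[[0.06,0.0,-0.78],np.float64(0.65),1]]
[[[0.11,0.0,-0.78],np.float64(0.65),1],[[0.16,0.0,-0.77],np.float64(0.65),1],[[0.21,0.0,-0.76],np.float64(0.65),1],[[0.25,0.0,-0.74],np.float64(0.65),1],[[0.3,0.0,-0.72],np.float64(0.65),1],[[0.35,0.0,-0.7],np.float64(0.65),1],[[0.39,0.01,-0.68],np.float64(0.65),1],[[0.44,0.0,-0.65],np.float64(0.65),1],[[0.47,0.01,-0.62],np.float64(0.65),1],[[0.52,0.0,-0.59],np.float64(0.65),1]]
end [0.5971 0.1149 0.1901] 0.35
```

>>> move_arm:
  targets:
    - [[-0.38,0,-0.68],0.65,1]
    - [[-0.34,0,-0.71],0.65,1]
    - [[-0.29,0,-0.73],0.65,1]
    - [[-0.24,0,-0.74],0.65,1]
    - [[-0.2,0,-0.76],0.65,1]
    - [[-0.15,0,-0.77],0.65,1]
    - [[-0.1,0,-0.78],0.65,1]
    - [[-0.04,0,-0.78],0.65,1]
    - [[0.01,0,-0.78],0.65,1]
    - [[0.06,0,-0.78],0.65,1]

```text
t: 1.15
tool_pos: [0.3746, 0.3345, 0.1914]
eef_rot: [-90.0, 0.0, 37.4]
ft_force: [0.1, 0.9, -0.8]
grip_width: 0.0853
```

>>> move_arm:
  targets:
    - [[0.11,0,-0.78],0.65,1]
    - [[0.16,0,-0.77],0.65,1]
    - [[0.21,0,-0.76],0.65,1]
    - [[0.25,0,-0.74],0.65,1]
    - [[0.3,0,-0.72],0.65,1]
    - [[0.35,0,-0.7],0.65,1]
    - [[0.39,0,-0.68],0.65,1]
    - [[0.44,0,-0.65],0.65,1]
    - [[0.47,0,-0.62],0.65,1]
    - [[0.52,0,-0.59],0.65,1]

```text
t: 2.15
tool_pos: [0.5978, 0.1144, 0.1912]
eef_rot: [-90.0, 0.0, 0.2]
ft_force: [-0.3, 0.2, -0.4]
grip_width: 0.0852
```

```bash
sed -i 's/w=round(/w=float(round(/; s/dy)\/n\/.1,dec)/dy)\/n\/.1,dec))/' plan.py; cat > cam.py <<'E'
import cv2,sys
from plan import *
def snap(n,name,box=None):
    p,r=pose(); f=manip.grab_frame(n)[:,:,::-1]; cv2.imwrite(f'{name}_raw.png',f)
    np.savez(f'{name}.npz',p=p,r=r)
    print(name,p.round(4),r.round(2),manip.state()['t'])
    if box is None: o=cv2.resize(f,(800,600),interpolation=cv2.INTER_CUBIC)
    else:
        x,y,w,h,k=box; o=cv2.resize(f[y:y+h,x:x+w],None,fx=k,fy=k,interpolation=cv2.INTER_CUBIC)
    cv2.imwrite(f'pics/{name}.png',o)
E
python3 -c "
from cam import *
snap('wrist','w1')"
```

```text
w1 [0.5978 0.1144 0.1912] [-8.999e+01  5.000e-02  1.800e-01] 2.2
```

View pics/w1.png

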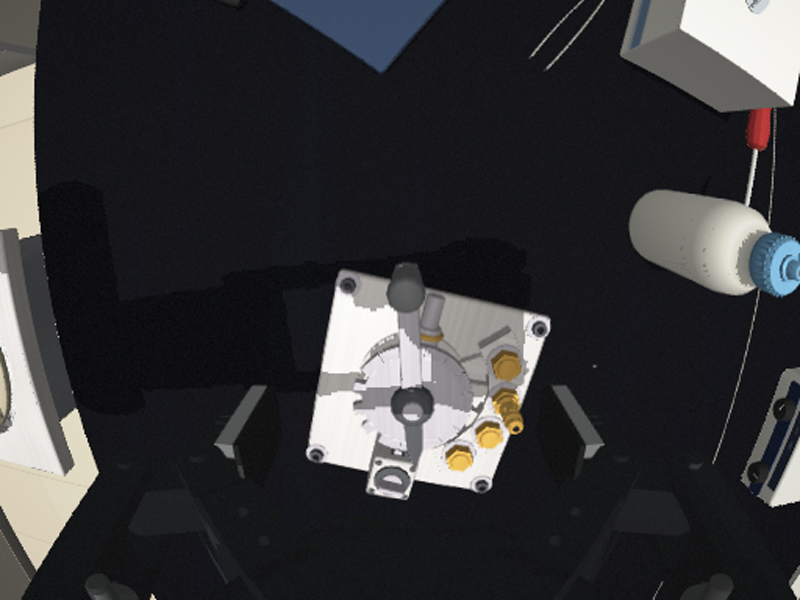

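```bash
python3 -c "
import cv2
f=cv2.imread('w1_raw.png')
cv2.imwrite('pics/w1c.png',cv2.resize(f[165:325,190:360],None,fx=3.5*1,fy=3.5,interpolation=cv2.INTER_CUBIC))"
```

```text
(no output)
```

View pics/w1c.png

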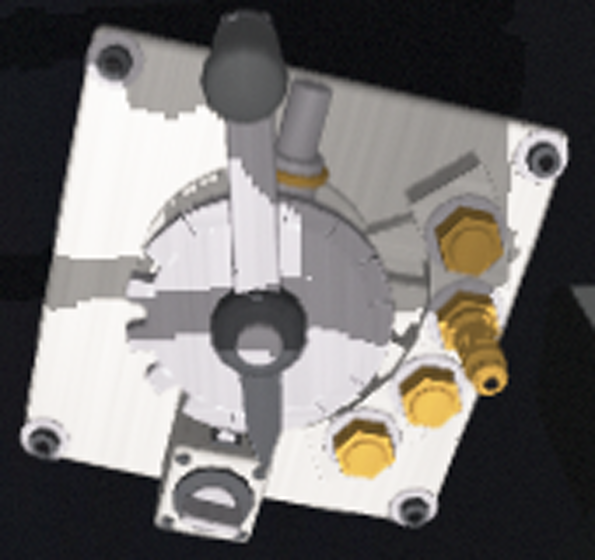

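```bash
cat > wr.py <<'E'
import numpy as np
from rig import manip
from scipy.spatial.transform import Rotation as Rr
from scipy.optimize import least_squares
W=manip.calibration('wrist')
def wproj(P,p,r):
    T=Rr.from_euler('xyz',r,degrees=True).as_matrix(); t=T.T@(np.array(P)-p)
    A=np.linalg.inv(np.array(W['tool_from_camera'])); c=A[:3,:3]@t+A[:3,3]
    th=np.arctan2(np.hypot(c[0],c[1]),c[2]); ph=np.arctan2(c[1],c[0]); K=np.array(W['mtx'])
    return np.array([K[0,0]*th*np.cos(ph)+K[0,2],K[1,1]*th*np.sin(ph)+K[1,2]])
def wpoint(u,z,p,r):
    return least_squares(lambda q:wproj([q[0],q[1],z],p,r)-u,[p[0],p[1]-.02]).x
E
cat > f3.py <<'E'
from wr import *
from fit import up,Rz,pol
d=np.deg2rad
q=np.load('w1.npz'); p0,r0=q['p'],q['r']
U=lambda u:up(u,(190,165),3.5)
o=[((94,26),lambda p:[-.08,.081,.01]),((569,129),lambda p:[.104,.081,.01]),((432,526),lambda p:[.104,-.109,.01]),((19,454),lambda p:[-.08,-.109,.01]),
((491,380),lambda p:pol(.08,d(5))+[.0755]),((472,245),lambda p:pol(.08,d(30))+[.04]),((432,396),lambda p:pol(.08,d(-20))+[.04]),((364,450),lambda p:pol(.08,d(-45))+[.04]),
((244,88),lambda p:pol(-.104,p[3])+[.114]),((262,475),lambda p:pol(.062,p[3])+[.055])]
def res(p):
    r=[]
    for u,f in o:
        m=np.array(f(p)); r.append(wproj(np.r_[Rz(p[2])@m[:2]+p[:2],m[2]],p0,r0)-U(u))
    return np.array(r).ravel()
s=least_squares(res,[.6,.011,-.22,-1.2],loss='soft_l1',f_scale=.5)
print(s.x[:2],np.rad2deg(s.x[2:]));print(res(s.x).reshape(-1,2).round(2).tolist())
p=s.x
for n,m in(("grip",pol(-.104,p[3])),("gripT",pol(-.104,d(5))),("tongue nominal",[0,-.076])): print(n,Rz(p[2])@m+p[:2])
t=wpoint(U((212,493)),.073,p0,r0); print('tongue meas',t,Rz(-p[2])@(t-p[:2]))
E
python3 f3.py
```

```text
[0.59943921 0.01102959] [-12.33844983 -75.31523459]
[[-1.17, 0.49], [0.19, 0.88], [-0.81, -1.16], [0.75, -1.16], [-0.38, -0.36], [-0.44, -0.0], [0.17, 1.87], [0.6, 1.5], [0.12, -0.26], [0.36, -1.97]]
grip [0.59518151 0.1149424 ]
gripT [0.49629108 0.02431353]
tongue nominal [ 0.58319908 -0.06321499]
tongue meas [ 0.58328845 -0.04900371] [-0.00294944 -0.06209786]
```

The wrist view agrees with the scene/side fit: valve at (0.5996, 0.0112), yaw about -12.6 deg, lever about -75 deg, grip at (0.595, 0.115). I'll descend on the grip and close.

>>> move_arm:
  targets:
    - [[-0.03,0.5,0.01],-0.2,0.6]
    - [[-0.03,0.5,0.01],-0.18,0.3]
    - [[0,0.5,0],0,0.3]
    - [[0,0.5,0],0,0.3]
    - [[0,0.5,0],0,0.3]
    - [[0,0.44,0],0,0.3]
    - [[0,0,0],0,-1]
    - [[0,0,0],0,-1]
    - [[0,0,0],0,-1]
    - [[0,0,0],0,-1]
  squeeze: 25

```text
t: 3.2
tool_pos: [0.5957, 0.1162, 0.0752]
eef_rot: [-90.0, -0.1, 2.5]
ft_force: [-0.0, -0.9, -0.6]
grip_width: 0.0001
```

```bash
python3 -c "
from cam import *
snap('wrist','w2'); snap('scene','s2',(180,110,150,112,5))"
```

```text
w2 [0.5957 0.1162 0.0752] [-89.99  -0.13   2.52] 3.25
s2 [0.5956 0.1162 0.0751] [-89.99  -0.12   2.52] 3.3
```

View pics/w2.png

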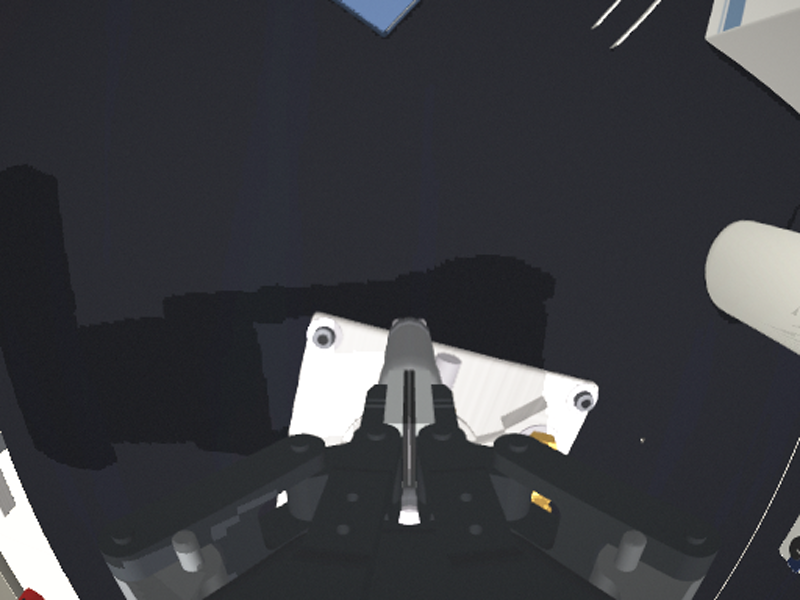

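View pics/s2.png

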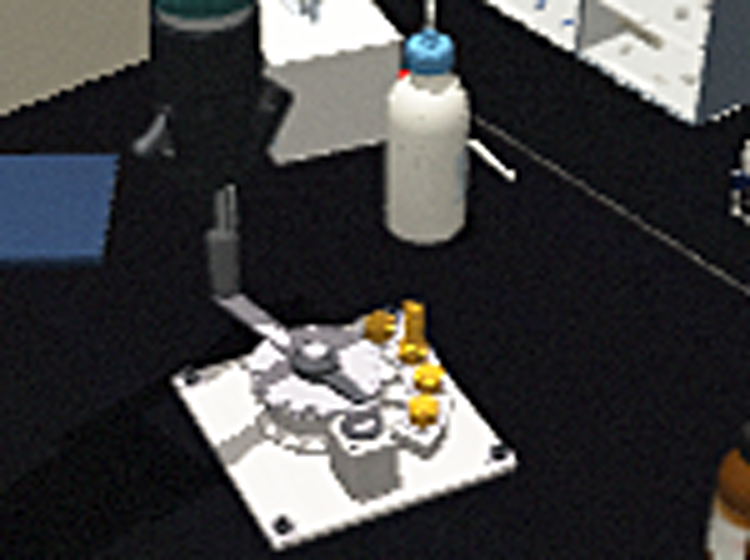

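```bash
python3 - <<'E'
from fit import *
from wr import *
q=np.load('w2.npz');p,r=q['p'],q['r']
for z in (.0752,.094,.114): 
    P=np.array([p[0],p[1],z]); print(z,'w2.png',wproj(P,p,r)/.64,'s2.png',(proj('scene',P)-[180,110])*5)
for nm,P in(('griptop',[.5952,.1151,.114]),('gripbot',[.5952,.1151,.061])):
    print(nm,wproj(P,p,r)/.64,(proj('scene',np.array(P))-[180,110])*5)
E
```

```text
0.0752 w2.png [410.34112033 347.71911377] s2.png [220.09132632 269.53307148]
0.094 w2.png [410.63227915 366.14159832] s2.png [218.66990547 248.65120133]
0.114 w2.png [411.0072381  389.98278378] s2.png [217.12666458 225.97969211]
griptop [409.44061589 392.82057186] [217.47639958 226.9681489 ]
gripbot [408.95166976 338.11967494] [221.48972751 286.04075523]
```

```bash
python3 -c "
from cam import *
snap('side','d2',(270,150,100,75,8))
f=cv2.imread('w2_raw.png');cv2.imwrite('pics/w2c.png',cv2.resize(f[190:340,190:340],None,fx=4,fy=4,interpolation=cv2.INTER_CUBIC))
print(manip.state())
"
```

```text
d2 [0.5954 0.1162 0.075 ] [-89.99  -0.1    2.52] 3.35
{'t': 3.35, 'qpos': array([4.47020645e+00, 2.32258189e+01, 9.23848443e+01, 4.60536750e-03,
       6.43070227e+01, 1.94643314e+00]), 'qd': array([-0.12300013,  0.26503147,  0.45379969, -0.01879176, -0.08976445,
        0.06389708]), 'joint_efforts': array([ 1.13378304e-03, -4.64847887e+01, -2.18368596e+01,  6.62049915e-04,
       -9.67353350e-03, -7.86402666e-05]), 'tool_pos': array([0.59528214, 0.1161794 , 0.07478029]), 'eef_rot': array([-8.99930537e+01, -8.21254920e-02,  2.52177466e+00]), 'ft_force': array([-0.08372033, -0.50047252, -0.17385179]), 'wrist_torque': array([ 0.01920813,  0.05631362, -0.01973661]), 'grip_width': -0.00012424404323018804}
```

View pics/d2.png

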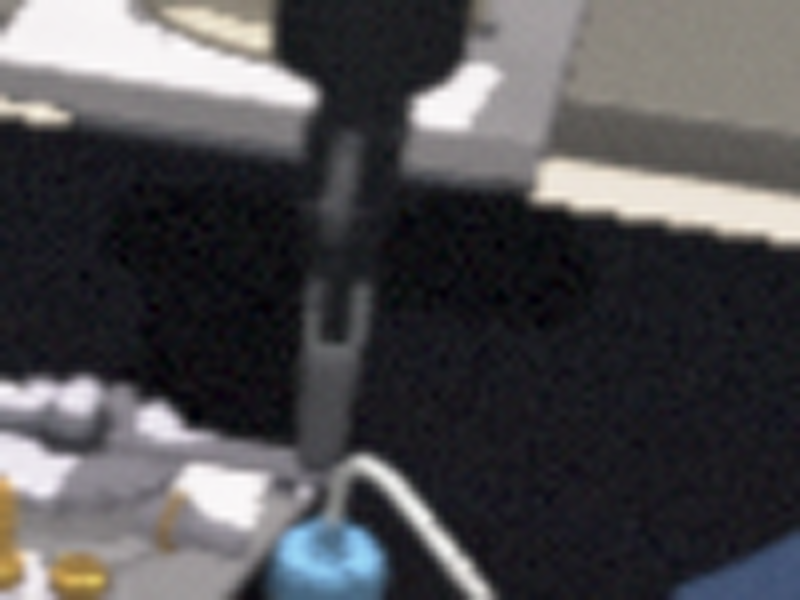

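View pics/w2c.png

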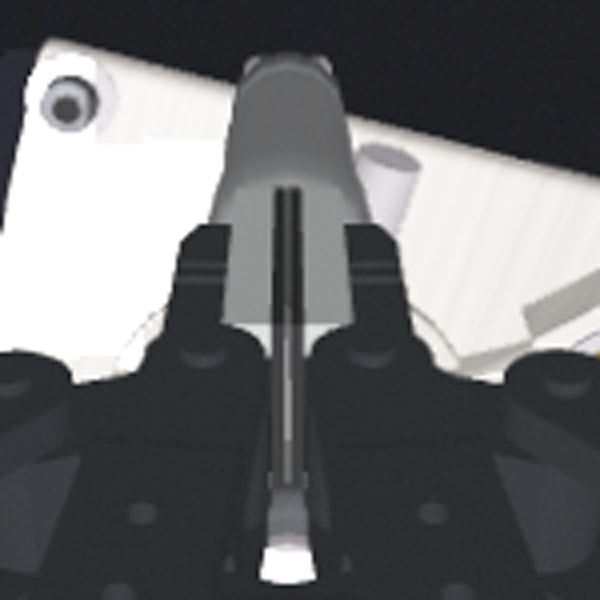

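```bash
python3 - <<'E'
from fit import *
from wr import *
q=np.load('w2.npz');p,r=q['p'],q['r']
f=lambda P:((wproj(P,p,r)-[190,190]+.5)*4-.5).round(0)
for y in(.105,.1162,.1272):
  for z in (.0752,.094,.114,.134): print(y,z,f([p[0],y,z]))
for nm,P in(('griptop',[.5952,.1151,.114]),('grip bot',[.5952,.1151,.061]),('rim',[.5952,.1271,.114]),('rim-',[.5952,.1031,.114])): print(nm,f(P))
s=lambda P:((proj('side',np.array(P))-[270,150]+.5)*8-.5).round(0)
for z in (.0752,.094,.114,.134): print('side',z,s([p[0],.1162,z]))
E
```

```text
0.105 0.0752 [289. 193.]
0.105 0.094 [289. 244.]
0.105 0.114 [290. 310.]
0.105 0.134 [291. 391.]
0.1162 0.0752 [292. 132.]
0.1162 0.094 [293. 179.]
0.1162 0.114 [294. 240.]
0.1162 0.134 [295. 316.]
0.1272 0.0752 [295.  70.]
0.1272 0.094 [296. 112.]
0.1272 0.114 [298. 167.]
0.1272 0.134 [299. 236.]
griptop [290. 247.]
grip bot [288. 107.]
rim [294. 167.]
rim- [286. 322.]
side 0.0752 [325. 430.]
side 0.094 [329. 391.]
side 0.114 [333. 349.]
side 0.134 [338. 307.]
```

>>> move_arm:
  targets:
    - [[0,0,0],0,0]
    - [[0,0,0],0,0]
    - [[0,0,0],0,0]
    - [[0,0,0],0,0]
    - [[0,0,0],0,0]
    - [[0,0,0],0,0]
    - [[0,0,0],0,0]
    - [[0,0,0],0,0]
    - [[0,0,0],0,0]
    - [[0,0,0],0,0]

```text
t: 4.35
tool_pos: [0.5948, 0.1162, 0.074]
eef_rot: [-90.0, -0.0, 2.5]
ft_force: [0.2, 0.4, 0.8]
grip_width: 0.0426
```

```bash
python3 -c "
from cam import *
snap('wrist','w3',(190,190,150,150,4))
"
```

```text
w3 [0.5948 0.1162 0.074 ] [-89.99  -0.     2.52] 4.4
```

View pics/w3.png

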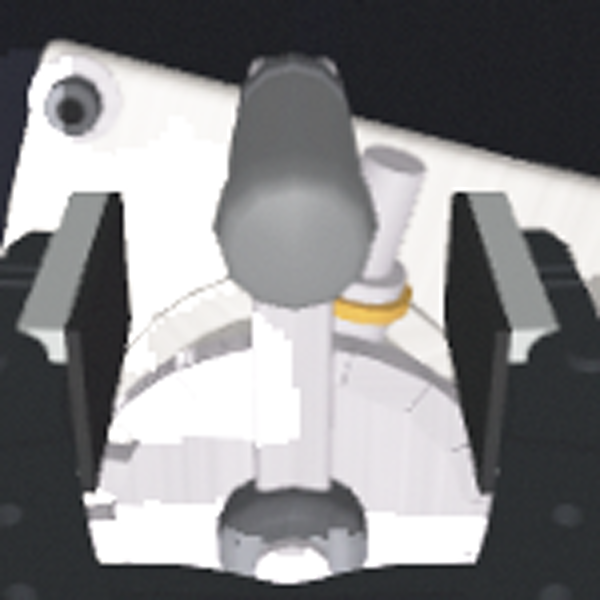

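```bash
python3 - <<'E'
from wr import *
T=np.array(W['tool_from_camera']);K=np.array(W['mtx'])
def ray(u):
    d=np.array([(u[0]-K[0,2])/K[0,0],(u[1]-K[1,2])/K[1,1]]);th=np.hypot(*d)
    return T[:3,:3]@np.array([*(d/th*np.sin(th)),np.cos(th)])
f=lambda u:(np.array(u)+.5)/4-.5+190
def pair(a,b,w):
    ra,rb=ray(a),ray(b); s=w/ (rb[0]/rb[1]*1-ra[0]/ra[1]) # advance along y
    for r in(ra,rb): print((T[:3,3]+r/r[1]*s).round(4),end=' ')
    print()
pair(f((125,195)),f((450,195)),.0426)
pair(f((130,320)),f((443,320)),.0426)
pair(f((75,330)),f((505,330)),.0426)
# w1 open: 800px
g=lambda u:(np.array(u)+.5)*.64-.5
pair(g((265,388)),g((553,388)),.0852)
E
```

```text
[-0.0221 -0.0427  0.0085] [ 0.0205 -0.0427  0.0085] 
[-0.0222 -0.0444 -0.0097] [ 0.0204 -0.0444 -0.0097] 
[-0.0218 -0.0832  0.0128] [ 0.0208 -0.0832  0.0128] 
[-0.0433 -0.0645  0.0133] [ 0.0419 -0.0645  0.0133]
```

```bash
python3 - <<'E'
from rig import manip
print(manip.grip_depth,[a for a in dir(manip) if not a.startswith('_')])
from fit import *
p=np.array([.151,.555,.191])
for z in(.191,.21,.23,.25): print(z,(proj('scene',np.array([p[0],p[1],z]))/.64).round(),(proj('side',np.array([p[0],p[1],z]))/.64).round())
E
```

```text
0.0187 ['PlanningError', 'calibration', 'grab_frame', 'grip_depth', 'hand_in', 'state']
0.191 [ 78. 198.] [699. 218.]
0.21 [ 75. 191.] [701. 211.]
0.23 [ 71. 183.] [703. 203.]
0.25 [ 68. 175.] [706. 196.]
```

The reported TCP is about 40 mm ahead of the visible fingertips. All three cameras agree, and the fingers shut just above the grip top without touching it. I'll go 40 mm lower with the jaws half open, then close.

>>> move_arm:
  targets:
    - [[0,0.25,-0.03],0,0]
    - [[0,0.25,0],0,0]
    - [[0,0.25,0],0,0]
    - [[0,0.25,0],0,0]
    - [[0,0,0],0,0]
    - [[0,0,0],0,-1]
    - [[0,0,0],0,-1]
    - [[0,0,0],0,-1]
    - [[0,0,0],0,-1]
    - [[0,0,0],0,-1]
  squeeze: 25

```text
t: 5.4
tool_pos: [0.5953, 0.115, 0.0341]
eef_rot: [-90.0, -0.1, 2.5]
ft_force: [2.4, -0.0, -3.6]
grip_width: 0.0222
```

Gripped: width 22 mm, matching the 21–24 mm grip. Next is the lever swing of 80 deg counter-clockwise along its arc.

>>> move_arm:
  targets:
    - [[-0.181,0,-0.006],-0.698,-1]
    - [[-0.181,0,-0.006],-0.698,-1]
    - [[-0.181,0,-0.006],-0.698,-1]
    - [[-0.181,0,-0.006],-0.698,-1]
    - [[-0.181,0,-0.006],-0.698,-1]
    - [[-0.181,0,-0.006],-0.698,-1]
    - [[-0.181,0,-0.006],-0.698,-1]
    - [[-0.181,0,-0.006],-0.698,-1]
    - [[-0.181,0,-0.006],-0.698,-1]
    - [[-0.181,0,-0.006],-0.698,-1]

```text
t: 6.4
tool_pos: [0.5301, 0.0875, 0.034]
eef_rot: [-90.1, -0.1, 42.7]
ft_force: [3.2, -1.3, -6.2]
grip_width: 0.0218
```

```bash
python3 -c "
from plan import *
p,r=pose();d=p[:2]-[.5996,.0112];print(np.hypot(*d),np.degrees(np.arctan2(d[1],d[0])),r,manip.state()['ft_force'],manip.state()['grip_width'])"
```

```text
0.1031621459705916 132.31886154883915 [-9.00988006e+01 -8.34550109e-02  4.26776628e+01] [ 3.2182938  -1.29121293 -6.2095513 ] 0.021764009265463326
```

Tracking well (132.3 deg, radius 103 mm, low forces). Second half.

>>> move_arm:
  targets:
    - [[-0.181,0,-0.006],-0.698,-1]
    - [[-0.181,0,-0.006],-0.698,-1]
    - [[-0.181,0,-0.006],-0.698,-1]
    - [[-0.181,0,-0.006],-0.698,-1]
    - [[-0.181,0,-0.006],-0.698,-1]
    - [[-0.181,0,-0.006],-0.698,-1]
    - [[-0.181,0,-0.006],-0.698,-1]
    - [[-0.181,0,-0.006],-0.698,-1]
    - [[-0.181,0,-0.006],-0.698,-1]
    - [[-0.181,0,-0.006],-0.698,-1]

```text
t: 7.4
tool_pos: [0.4978, 0.0249, 0.0341]
eef_rot: [-90.2, -0.1, 82.6]
ft_force: [5.0, 1.5, -7.2]
grip_width: 0.0221
```

```bash
python3 -c "
from plan import *
p,r=pose();d=p[:2]-[.5996,.0112];print(np.hypot(*d),np.degrees(np.arctan2(d[1],d[0])),r,manip.state()['ft_force'],manip.state()['grip_width'])"
python3 -c "
from cam import *
snap('wrist','w4');snap('scene','s4',(205,140,100,75,8))"
```

```text
0.10273331640919674 172.31798699714525 [-9.01655964e+01 -5.57461252e-02  8.26298582e+01] [ 4.98808995  1.51063073 -7.17508911] 0.022075693002276194
w4 [0.4978 0.0249 0.0341] [-9.017e+01 -6.000e-02  8.263e+01] 7.45
s4 [0.4976 0.0238 0.0341] [-9.016e+01  2.000e-02  8.274e+01] 7.5
```

View pics/w4.png

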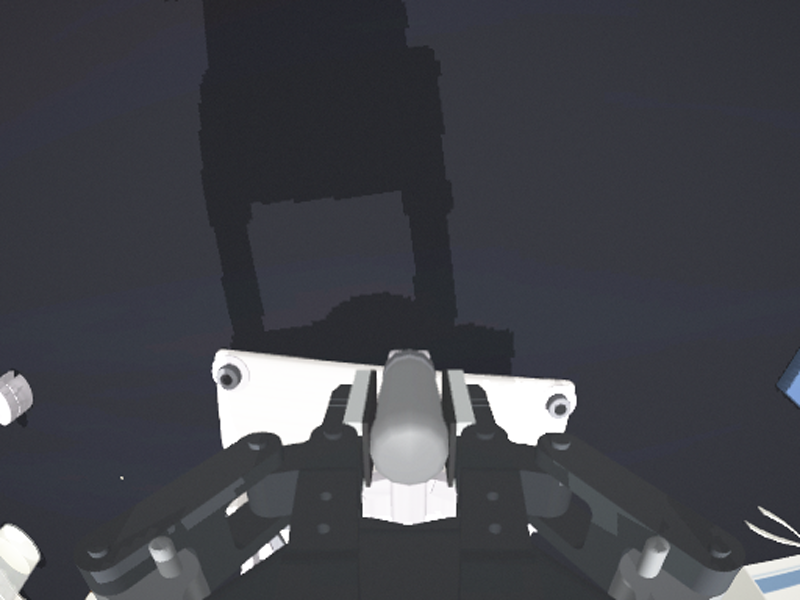

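View pics/s4.png

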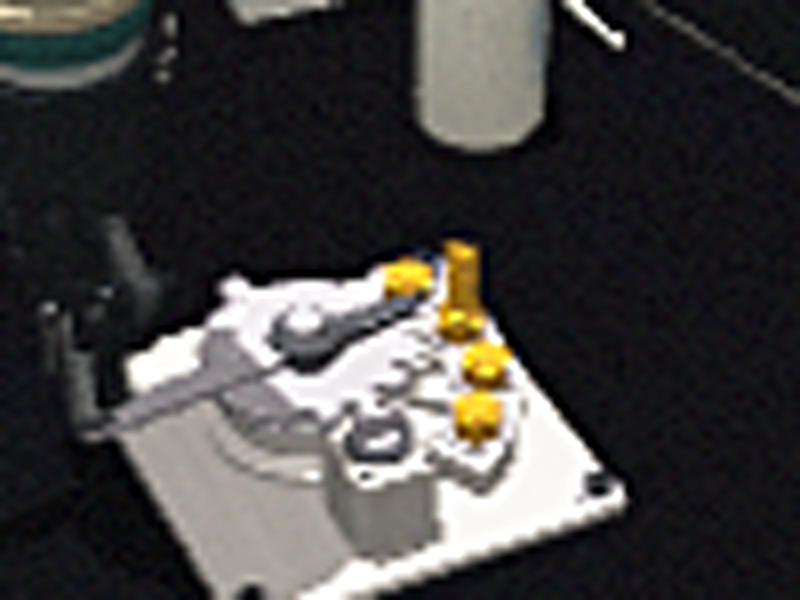

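>>> move_arm:
  targets:
    - [[0,0,0],0,0.3]
    - [[0,0,0],0,0.3]
    - [[0,0,0],0,0.3]
    - [[0,-0.4,0],0,0.3]
    - [[0,-0.6,0],0,0.3]
    - [[0,-0.7,0],0,0.3]
    - [[0,-0.7,0],0,0.3]
    - [[0,-0.7,0],0,0.3]
    - [[0,0,0],0,0.3]
    - [[0,0,0],0,0.3]

```text
t: 8.5
tool_pos: [0.4963, 0.0252, 0.1585]
eef_rot: [-90.1, -0.0, 82.5]
ft_force: [0.6, 0.2, -0.3]
grip_width: 0.0555
```

```bash
python3 -c "
from cam import *
snap('wrist','w5')
f=cv2.imread('w5_raw.png');cv2.imwrite('pics/w5c.png',cv2.resize(f[180:330,180:340],None,fx=4,fy=4,interpolation=cv2.INTER_CUBIC))"
```

```text
w5 [0.4963 0.0252 0.1585] [-9.006e+01 -1.000e-02  8.251e+01] 8.55
```

View pics/w5c.png

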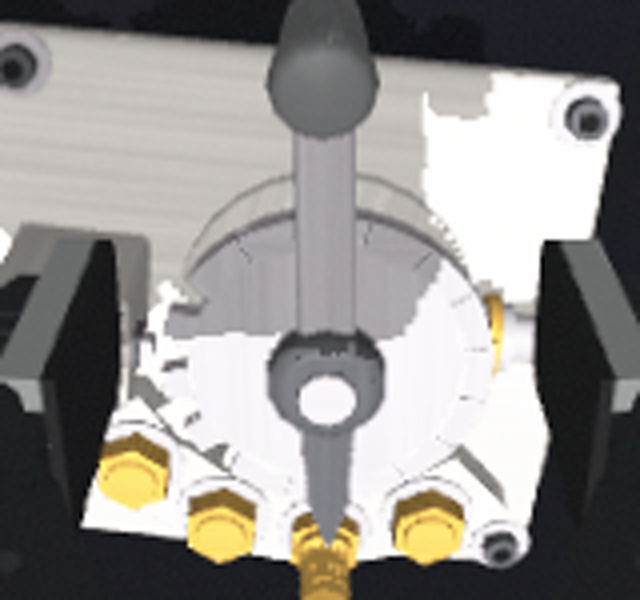

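The pointer lies over the nozzle (tip (327,545), nozzle axis (325,575)). Quick numeric check next, then the key.

```bash
python3 - <<'E'
from wr import *
from fit import up,Rz,pol
q=np.load('w5.npz');p,r=q['p'],q['r']
U=lambda u:up(u,(180,180),4)
d=np.deg2rad
o=[((618,78),[-.08,.081+0,.01]),((135,478),pol(.08,d(-45))+[.04]),((221,530),pol(.08,d(-20))+[.04]),((430,525),pol(.08,d(30))+[.04])]
# note right in image = +... solve valve pose & lever
def res(x):
    rr=[]
    for u,m in o+[((325,90),pol(-.104,x[3])+[.114]),((327,545),pol(.062,x[3])+[.055])]:
        m=np.array(m); rr.append(wproj(np.r_[Rz(x[2])@m[:2]+x[:2],m[2]],p,r)-U(u))
    return np.array(rr).ravel()
s=least_squares(res,[.6,.011,-.22,.09],loss='soft_l1',f_scale=.5); print(s.x[:2],np.rad2deg(s.x[2:]),res(s.x).round(1).reshape(-1,2).tolist())
E
python3 -c "
from plan import *
plan([.5154,-.2558,.19],62.5,16,1)"
```

```text
[0.59828785 0.01083517] [-12.50649304   5.09384842] [[0.4, -0.1], [-0.8, 0.6], [0.1, 0.9], [0.2, 2.2], [-0.1, -0.4], [-0.2, -1.3]]
[[[-0.43,-0.05,-0.09],0.22,1],[[-0.43,-0.05,-0.1],0.22,1],[[-0.43,-0.05,-0.11],0.22,1],[[-0.42,-0.05,-0.12],0.22,1],[[-0.42,-0.05,-0.12],0.22,1],[[-0.42,-0.05,-0.13],0.22,1],[[-0.42,-0.05,-0.14],0.22,1],[[-0.41,-0.05,-0.15],0.22,1],[[-0.41,-0.05,-0.16],0.22,1],[[-0.41,-0.05,-0.17],0.22,1]]
[[[-0.4,-0.05,-0.18],0.22,1],[[-0.4,-0.05,-0.19],0.22,1],[[-0.39,-0.05,-0.2],0.22,1],[[-0.39,-0.05,-0.21],0.22,1],[[-0.38,-0.06,-0.22],0.22,1],[[-0.38,-0.05,-0.22],0.22,1]]
end [ 0.5154 -0.2558  0.1899] 62.34
```

Lever is at 5.1 deg, well within 3 deg of the nozzle outlet. Moving above the key.

>>> move_arm:
  targets:
    - [[-0.67,-0.08,-0.16],0.35,0.3]
    - [[-0.67,-0.08,-0.17],0.35,0.3]
    - [[-0.67,-0.08,-0.19],0.35,0.3]
    - [[-0.66,-0.08,-0.21],0.35,0.3]
    - [[-0.66,-0.08,-0.23],0.35,0.3]
    - [[-0.65,-0.08,-0.25],0.35,0.2]
    - [[-0.64,-0.08,-0.27],0.35,0.1]
    - [[-0.63,-0.08,-0.29],0.35,0]
    - [[-0.63,-0.08,-0.31],0.35,0]
    - [[-0.62,-0.08,-0.33],0.35,0]

```text
t: 9.55
tool_pos: [0.5138, -0.253, 0.1882]
eef_rot: [-89.8, -0.0, 62.4]
ft_force: [-0.2, 1.0, 0.5]
grip_width: 0.0422
```

```bash
python3 -c "
from cam import *
snap('wrist','w6');print(manip.state()['t'],pose())"
```

```text
w6 [ 0.5138 -0.253   0.1882] [-8.978e+01 -4.000e-02  6.236e+01] 9.6
9.6 (array([ 0.51468351, -0.25855362,  0.18851807]), array([-90.0125094 ,   0.2294379 ,  62.18069966]))
```

View pics/w6.png

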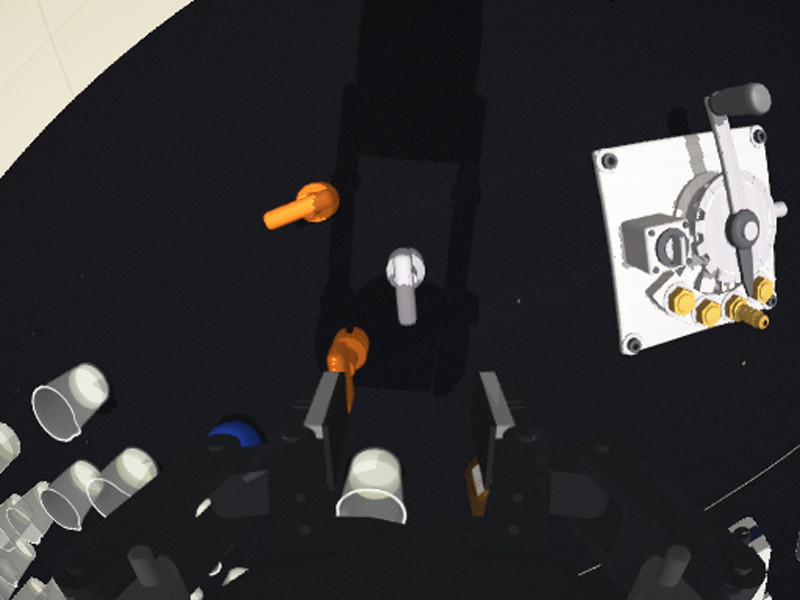

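```bash
python3 -c "
from cam import *
snap('wrist','w7')
f=cv2.imread('w7_raw.png');cv2.imwrite('pics/w7c.png',cv2.resize(f[145:215,220:300],None,fx=8,fy=8,interpolation=cv2.INTER_CUBIC))"
```

```text
w7 [ 0.5147 -0.2586  0.1885] [-90.01   0.23  62.18] 9.65
```

View pics/w7c.png

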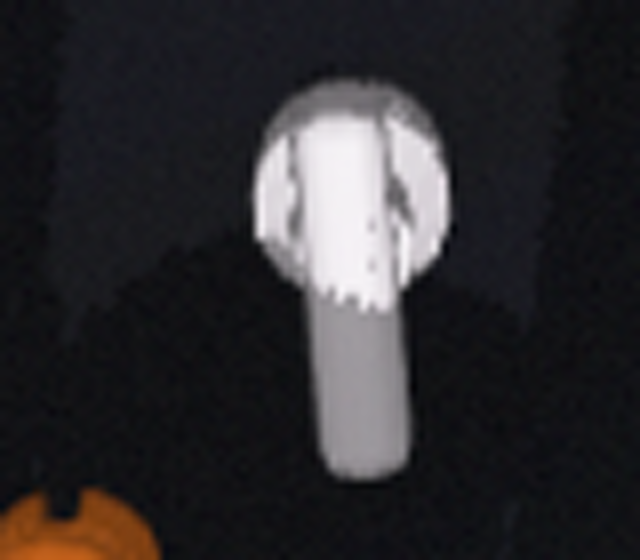

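```bash
python3 - <<'E'
from wr import *
from fit import up
q=np.load('w7.npz');p,r=q['p'],q['r']
U=lambda u:up(u,(220,145),8)
a=wpoint(U((341,118)),.084,p,r);b=wpoint(U((367,472)),.084,p,r)
print(a,b,np.linalg.norm(a-b),(a+b)/2,np.degrees(np.arctan2(*(b-a)[::-1])))
c=wpoint(U((352,190)),.026,p,r); print('socket top c',c)
from plan import *
print(pose(),manip.state()['t'])
E
```

```text
[ 0.49271999 -0.24759322] [ 0.53473328 -0.2659675 ] 0.0458555377703219 [ 0.51372663 -0.25678036] -23.62189645637554
socket top c [ 0.51226296 -0.25620631]
(array([ 0.51442428, -0.2558139 ,  0.18824868]), array([-8.99097983e+01,  7.82443824e-02,  6.22475747e+01])) 9.65
```

>>> move_arm:
  targets:
    - [[-0.02,0.5,0],-0.3,0]
    - [[0,0.6,0],-0.27,0]
    - [[0,0.6,0],0,0]
    - [[0,0.6,0],0,0]
    - [[0,0.6,0],0,0]
    - [[0,0.5,0],0,0]
    - [[0,0.4,0],0,0]
    - [[0,0.3,0],0,0]
    - [[0,0.18,0],0,0]
    - [[0,0,0],0,0]

```text
t: 10.65
tool_pos: [0.5136, -0.2524, 0.0175]
eef_rot: [-89.8, -0.0, 65.7]
ft_force: [-0.1, 0.0, 0.7]
grip_width: 0.0428
```

```bash
python3 -c "
from cam import *
snap('wrist','w8');snap('scene','s8',(230,200,80,60,8))"
```

```text
w8 [ 0.5136 -0.2524  0.0175] [-8.984e+01 -4.000e-02  6.574e+01] 10.7
s8 [ 0.5142 -0.253   0.0184] [-8.994e+01 -2.000e-02  6.573e+01] 10.75
```

View pics/w8.png

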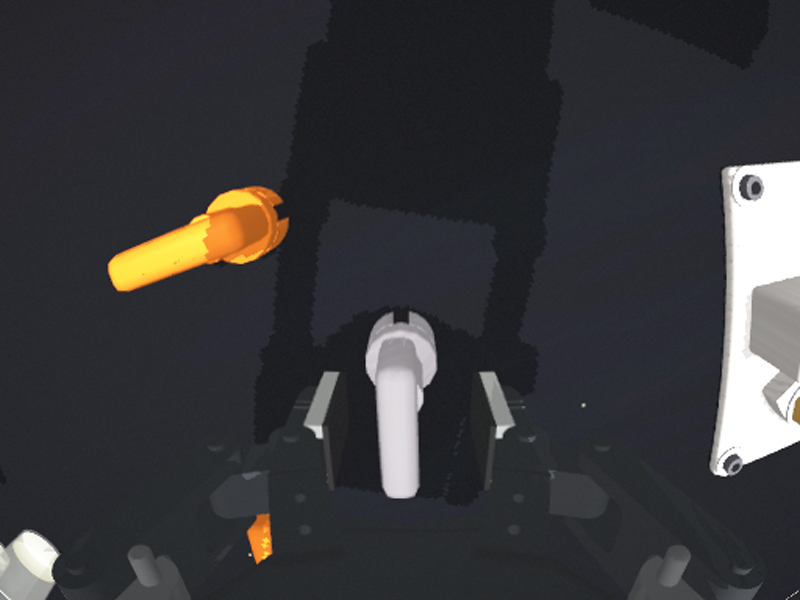

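View pics/s8.png

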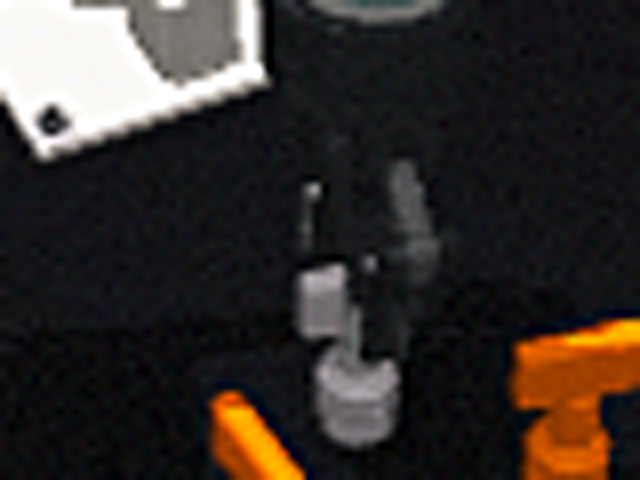

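```bash
python3 - <<'E'
from wr import *
from plan import pose
q=np.load('w8.npz');p,r=q['p'],q['r']
g=lambda u:(np.array(u)+.5)*.64-.5
a=wpoint(g((401,497)),.084,p,r); e=wpoint(g((398,366)),.084,p,r)
m=wpoint(g((401,380)),.026,p,r); s1=wpoint(g((400,330)),.002,p,r)
print(a,e,np.linalg.norm(a-e),np.degrees(np.arctan2(*(a-e)[::-1])))
y=np.radians(r[2]);X=np.array([np.cos(y),np.sin(y)]);Z=np.array([-np.sin(y),np.cos(y)])
for v in(a,e): print((v-p[:2])@X,(v-p[:2])@Z)
print(pose())
E
```

```text
[ 0.53434016 -0.26532193] [ 0.49131421 -0.24644787] 0.04698363992926948 -23.685472028890253
-0.003218576148690855 -0.024217823153014437
-0.0036907644542509043 0.022763443956412676
(array([ 0.51474256, -0.25336138,  0.01906043]), array([-9.00257015e+01, -4.47141145e-03,  6.57292172e+01]))
```

>>> move_arm:
  targets:
    - [[-0.07,0,0],-0.1,0]
    - [[0,0,0],0,-0.3]
    - [[0,0,0],0,-1]
    - [[0,0,0],0,-1]
    - [[0,0,0],0,-1]
    - [[0,0,0],0,-1]
    - [[0,0,0],0,-1]
    - [[0,0,0],0,-1]
    - [[0,-0.1,0],0,-1]
    - [[0,-0.2,0],0,-1]
  squeeze: 70

```text
t: 11.75
tool_pos: [0.5121, -0.2551, 0.0299]
eef_rot: [-89.8, -0.0, 66.3]
ft_force: [-0.4, 0.0, -1.5]
grip_width: 0.0108
```

Key gripped (10.8 mm) and lifted. Moving to a staging pose 50 mm short of the lock for a close look at the tongue.

```bash
python3 -c "
from plan import *
plan([.572,-.112,.125],74.5,9,-1)"
```

```text
[[[0.43,-0.26,0.01],-0.16,-1],[[0.43,-0.26,0.0],-0.16,-1],[[0.43,-0.27,-0.01],-0.16,-1],[[0.43,-0.26,-0.01],-0.16,-1],[[0.43,-0.27,-0.02],-0.16,-1],[[0.43,-0.26,-0.03],-0.16,-1],[[0.43,-0.27,-0.03],-0.16,-1],[[0.43,-0.26,-0.04],-0.16,-1],[[0.43,-0.27,-0.05],-0.16,-1]]
end [ 0.572  -0.112   0.1251] 74.54
```

>>> move_arm:
  targets:
    - [[0.4,-0.5,0],-0.16,-1]
    - [[0.45,-0.5,0],-0.16,-1]
    - [[0.5,-0.4,-0.01],-0.16,-1]
    - [[0.5,-0.3,-0.01],-0.16,-1]
    - [[0.5,-0.3,-0.02],-0.16,-1]
    - [[0.5,-0.2,-0.03],-0.16,-1]
    - [[0.4,-0.18,-0.03],-0.16,-1]
    - [[0.4,0,-0.04],-0.16,-1]
    - [[0.2,0,-0.05],-0.16,-1]
    - [[0,0,0],0,-1]

```text
t: 12.75
tool_pos: [0.574, -0.113, 0.1253]
eef_rot: [-89.9, -0.0, 74.6]
ft_force: [-1.1, 0.3, -2.2]
grip_width: 0.0107
```

```bash
python3 -c "
from cam import *
snap('wrist','w9');print(pose())"
```

```text
w9 [ 0.574  -0.113   0.1253] [-8.993e+01 -1.000e-02  7.465e+01] 12.8
(array([ 0.57360371, -0.11378406,  0.12526268]), array([-8.99188610e+01,  2.67194360e-02,  7.45974368e+01]))
```

View pics/w9.png

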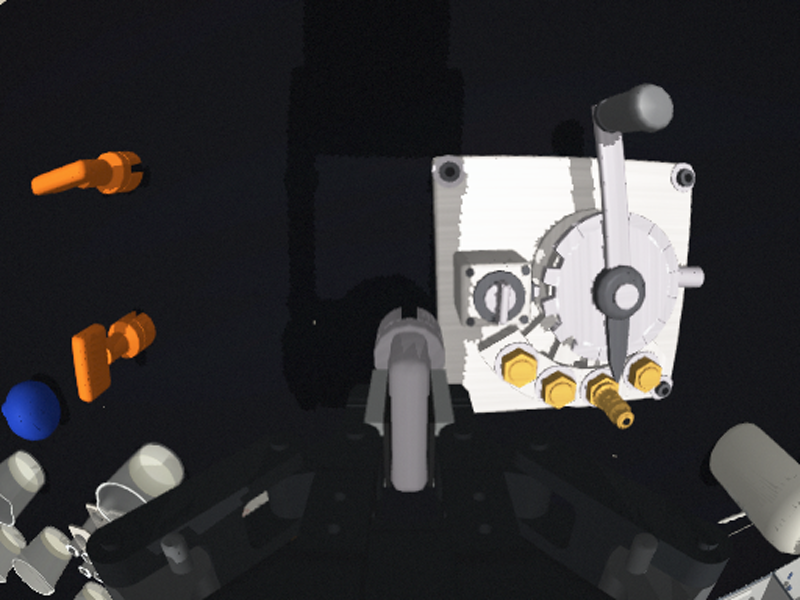

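```bash
python3 -c "
import cv2
f=cv2.imread('w9_raw.png');cv2.imwrite('pics/w9c.png',cv2.resize(f[155:215,285:350],None,fx=10,fy=10,interpolation=cv2.INTER_CUBIC))
cv2.imwrite('pics/w9k.png',cv2.resize(f[190:320,225:305],None,fx=4.5,fy=4.5,interpolation=cv2.INTER_CUBIC))"
```

```text
(no output)
```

View pics/w9c.png

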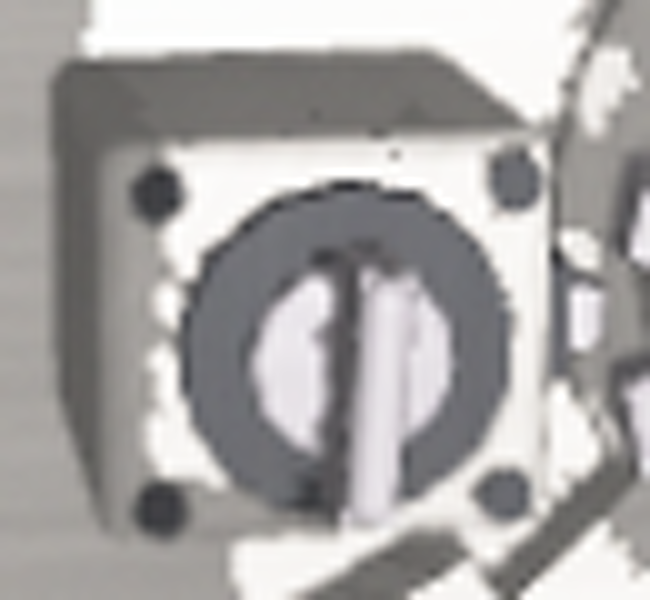

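View pics/w9k.png

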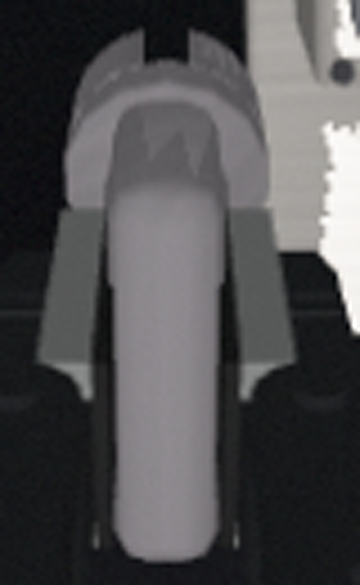

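```bash
python3 - <<'E'
from wr import *
from fit import up,Rz
from plan import pose
q=np.load('w9.npz');p,r=q['p'],q['r']
U=lambda u:up(u,(285,155),10); Kk=lambda u:up(u,(225,190),4.5)
a=wpoint(U((387,280)),.072,p,r);b=wpoint(U((374,518)),.072,p,r)
print('tongue',a,b,np.linalg.norm(a-b),'mid',(a+b)/2,'ang',np.degrees(np.arctan2(*(b-a)[::-1])))
sc=[wpoint(U(u),.056,p,r) for u in((157,193),(515,178),(505,493),(160,508))]
m=np.mean(sc,0);print('case centre',m,[np.linalg.norm(sc[i]-sc[i-1]).round(4) for i in range(4)],'ang',np.degrees(np.arctan2(*(sc[2]-sc[1])[::-1])),np.degrees(np.arctan2(*(sc[3]-sc[0])[::-1])))
print('ring',wpoint(U((345,345)),.062,p,r))
y=np.radians(r[2]);X=np.array([np.cos(y),np.sin(y)]);Z=np.array([-np.sin(y),np.cos(y)])
for u,z in(((144,32),.107),((188,32),.107)):
    v=wpoint(Kk(u),z,p,r)-p[:2];print('slot',v@X,v@Z)
for u,z in(((115,545),.191),((215,545),.191),((115,200),.191),((220,200),.191)):
    v=wpoint(Kk(u),z,p,r)-p[:2];print('wing',v@X,v@Z)
for u,z in(((67,170),.133),((268,170),.133)):
    v=wpoint(Kk(u),z,p,r)-p[:2];print('socket rim',v@X,v@Z)
print(pose())
E
```

```text
tongue [ 0.57312466 -0.0601073 ] [ 0.59339105 -0.06551085] 0.02097439038143637 mid [ 0.58325786 -0.06280908] ang -14.929245462104449
case centre [ 0.58275188 -0.06358478] [np.float64(0.0292), np.float64(0.0323), np.float64(0.0295), np.float64(0.0321)] ang -13.10665202850001 -12.685685114633866
ring [ 0.58096726 -0.06356307]
slot -0.004096983034289942 0.013348724030670727
slot 0.0028413700351189734 0.013351775052633201
wing -0.006205287605513418 -0.019924697909785974
wing 0.004859351649977443 -0.019912993584226022
wing -0.005480396569445666 0.022620702525151207
wing 0.004623149774570985 0.022625154011929233
socket rim -0.014731972228888118 0.000828564946452903
socket rim 0.013945690228590917 0.000841186491071984
(array([ 0.57360371, -0.11378406,  0.12526268]), array([-8.99188610e+01,  2.67194360e-02,  7.45974368e+01]))
```

Consistent: tongue centre at (0.583, -0.063), direction -15 deg, length 21 mm; the key slot is centred within 0.5 mm in the tool. Moving to hover above it.

>>> move_arm:
  targets:
    - [[0.2,0,0.02],-0.07,-1]
    - [[0.3,0,0.02],0,-1]
    - [[0.3,0,0.02],0,-1]
    - [[0.3,0,0.02],0,-1]
    - [[0.2,0.1,0],0,-1]
    - [[0,0.2,0],0,-1]
    - [[0,0.2,0],0,-1]
    - [[0,0,0],0,-1]
    - [[0,0,0],0,-1]
    - [[0,0,0],0,-1]

```text
t: 13.8
tool_pos: [0.5845, -0.0634, 0.106]
eef_rot: [-90.0, 0.0, 74.9]
ft_force: [0.1, 0.3, -1.4]
grip_width: 0.0105
```

```bash
python3 -c "
from cam import *
snap('wrist','w10',(200,170,150,112,5));snap('scene','s10',(220,130,80,60,10));snap('side','d10',(235,170,60,45,13));print(pose(),manip.state()['ft_force'])"
```

```text
w10 [ 0.5845 -0.0634  0.106 ] [-90.01   0.    74.91] 13.85
s10 [ 0.5846 -0.0634  0.1062] [-90.03  -0.    74.91] 13.9
d10 [ 0.5847 -0.0634  0.1063] [-90.04  -0.    74.91] 13.95
(array([ 0.58463611, -0.06326478,  0.10631229]), array([-9.00382921e+01, -7.20848837e-03,  7.49186978e+01])) [ 0.40325348 -0.2658251  -0.96331371]
```

View pics/w10.png

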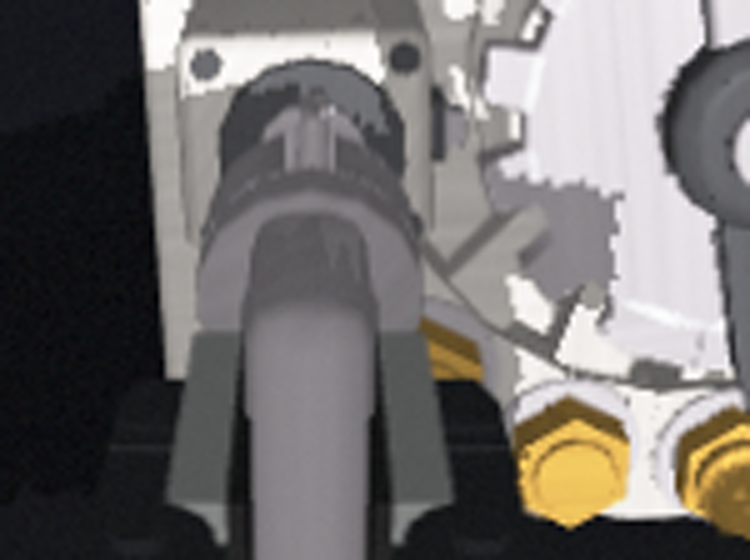

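View pics/s10.png

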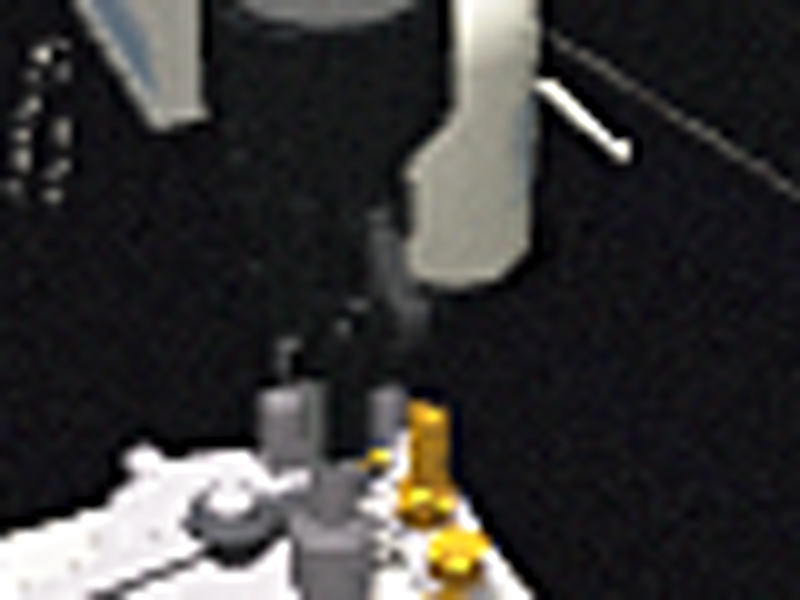

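View pics/d10.png

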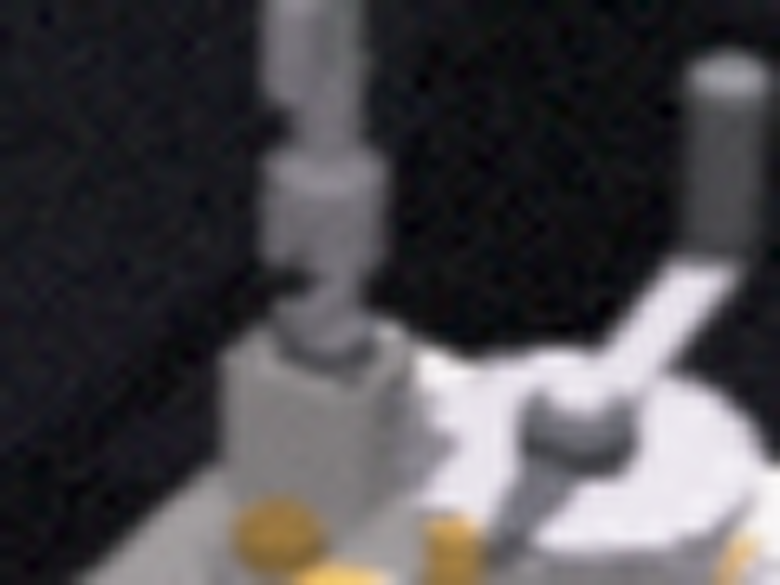

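>>> move_arm:
  targets:
    - [[0,0.1,0],0,-1]
    - [[0,0.1,0],0,-1]
    - [[0,0.08,0],0,-1]
    - [[0,0.05,0],0,-1]
    - [[0,0.05,0],0,-1]
    - [[0,0.04,0],0,-1]
    - [[0,0.04,0],0,-1]
    - [[0,0,0],0,-1]
    - [[0,0,0],0,-1]
    - [[0,0,0],0,-1]

```text
t: 14.95
tool_pos: [0.5845, -0.063, 0.0877]
eef_rot: [-90.0, -0.0, 74.9]
ft_force: [0.5, -0.1, -1.0]
grip_width: 0.0107
```

Free descent past the tongue top with no contact force. Seating.

>>> move_arm:
  targets:
    - [[0,0.05,0],0,-1]
    - [[0,0.05,0],0,-1]
    - [[0,0.04,0],0,-1]
    - [[0,0.03,0],0,-1]
    - [[0,0.02,0],0,-1]
    - [[0,0,0],0,-1]
    - [[0,0,0],0,-1]
    - [[0,0,0],0,-1]
    - [[0,0,0],0,-1]
    - [[0,0,0],0,-1]

```text
t: 15.95
tool_pos: [0.5845, -0.063, 0.0814]
eef_rot: [-90.0, -0.0, 74.9]
ft_force: [-2.9, 1.1, 7.5]
grip_width: 0.0108
```

```bash
python3 -c "
from cam import *
snap('side','d11',(235,170,60,45,13));snap('wrist','w11',(200,170,150,112,5));print(pose(),manip.state()['ft_force'])"
```

```text
d11 [ 0.5845 -0.063   0.0814] [-90.05  -0.    74.95] 16.0
w11 [ 0.5845 -0.063   0.0814] [-90.05  -0.    74.95] 16.05
(array([ 0.58450131, -0.06296062,  0.08142212]), array([-9.00516464e+01, -5.22042827e-03,  7.49474373e+01])) [-2.23072773  0.57909452  5.0936041 ]
```

View pics/d11.png

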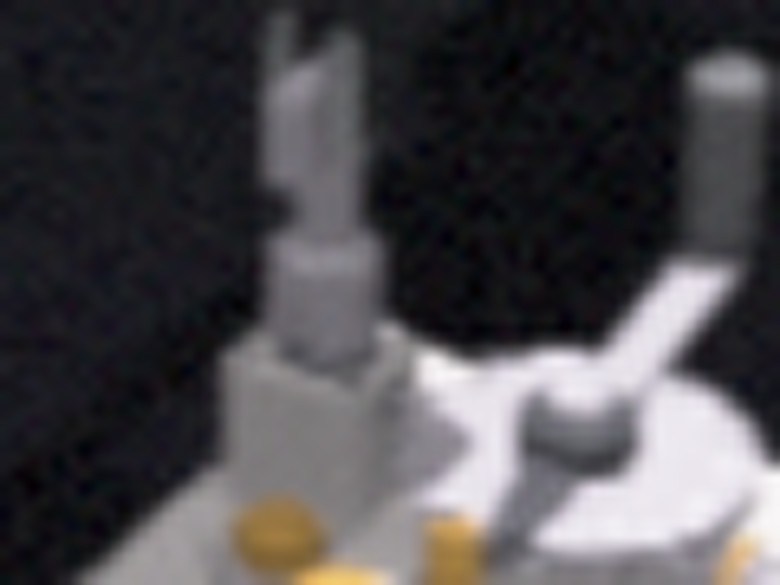

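View pics/w11.png

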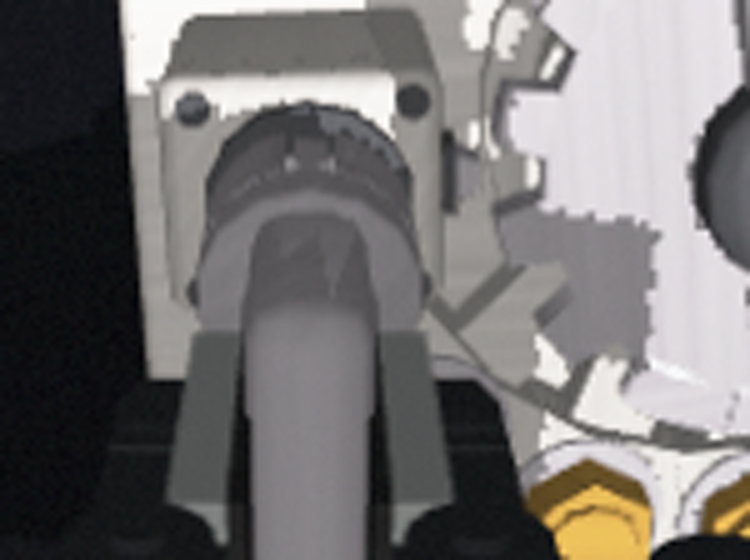

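Seated (side view shows the socket on the shoulder). Turning clockwise, with small shifts to stay on the spindle axis.

>>> move_arm:
  targets:
    - [[-0.003,0,-0.001],0.6,-1]
    - [[-0.003,0,-0.001],0.8,-1]
    - [[-0.003,0,-0.001],0.8,-1]
    - [[-0.003,0,-0.001],0.8,-1]
    - [[-0.003,0,-0.001],0.8,-1]
    - [[-0.003,0,-0.001],0.8,-1]
    - [[-0.003,0,-0.001],0.8,-1]
    - [[-0.003,0,-0.001],0.8,-1]
    - [[-0.003,0,-0.001],0.8,-1]
    - [[-0.003,0,-0.001],0.8,-1]
  squeeze: 100

```text
t: 17.05
tool_pos: [0.5843, -0.064, 0.0815]
eef_rot: [-90.0, -0.1, 30.1]
ft_force: [-2.3, 0.3, 6.8]
grip_width: 0.0101
```

```bash
python3 -c "
from rig import manip
s=manip.state();print(s['ft_force'],s['wrist_torque'],s['eef_rot'],s['tool_pos'])"
```

```text
[-2.26726645  0.34290051  6.83871724] [0.17261867 0.42521153 0.07936194] [-9.00331791e+01 -5.83506981e-02  3.00909919e+01] [ 0.58430264 -0.06401127  0.08147537]
```

>>> move_arm:
  targets:
    - [[-0.003,0,-0.001],0.8,-1]
    - [[-0.003,0,-0.001],0.8,-1]
    - [[-0.003,0,-0.001],0.8,-1]
    - [[-0.003,0,-0.001],0.8,-1]
    - [[-0.003,0,-0.001],0.8,-1]
    - [[-0.003,0,-0.001],0.8,-1]
    - [[-0.003,0,-0.001],0.8,-1]
    - [[-0.003,0,-0.001],0.8,-1]
    - [[-0.003,0,-0.001],0.6,-1]
    - [[0,0,0],0.4,-1]

```text
t: 18.05
tool_pos: [0.5833, -0.0642, 0.0815]
eef_rot: [-90.0, -0.1, -12.2]
ft_force: [-1.2, 2.3, 6.9]
grip_width: 0.0102
```

```bash
python3 -c "
from cam import *
s=manip.state();print(s['ft_force'],s['wrist_torque'],s['eef_rot'],s['tool_pos'])
snap('wrist','w12',(200,170,150,112,5));snap('scene','s12',(220,130,80,60,10))"
```

```text
[-1.23039624  2.34888268  6.9457093 ] [0.32996004 0.45288591 0.1287445 ] [-8.99503549e+01 -5.15325768e-02 -1.22442356e+01] [ 0.58327867 -0.06421259  0.081455  ]
w12 [ 0.5833 -0.0642  0.0815] [-8.995e+01 -5.000e-02 -1.224e+01] 18.1
s12 [ 0.5833 -0.0642  0.0815] [-8.995e+01 -5.000e-02 -1.230e+01] 18.15
```

View pics/w12.png

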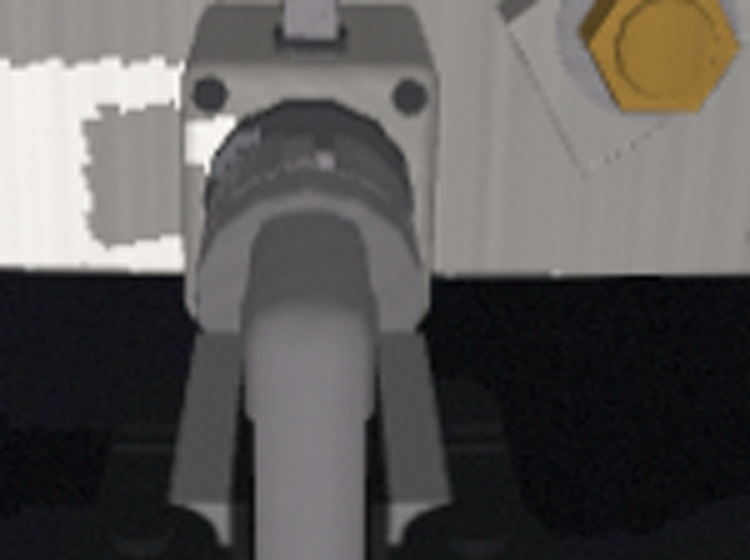

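>>> move_arm:
  targets:
    - [[0,0,0],0.3,-1]
    - [[0,0,0],0.3,-1]
    - [[0,0,0],0.3,-1]
    - [[0,0,0],0.3,-1]
    - [[0,0,0],0.2,-1]
    - [[0,0,0],0.1,-1]
    - [[0,0,0],0,-1]
    - [[0,0,0],0,-1]
    - [[0,0,0],0,-1]
    - [[0,0,0],0,-1]

```text
t: 19.15
tool_pos: [0.5831, -0.0642, 0.0815]
eef_rot: [-89.9, -0.0, -20.7]
ft_force: [-2.2, 0.8, 7.2]
grip_width: 0.0102
```

```bash
python3 -c "
from cam import *
s=manip.state();print(s['ft_force'],s['wrist_torque'],s['eef_rot'],s['tool_pos'])"
```

```text
[-2.16555371  0.82890006  7.21356196] [0.3328253  0.51272095 0.08651197] [-8.99441471e+01 -2.81254153e-02 -2.07301877e+01] [ 0.58314775 -0.06417483  0.08146653]
```

>>> move_arm:
  targets:
    - [[0,0,0],0.2,-1]
    - [[0,0,0],0.2,-1]
    - [[0,0,0],0.2,-1]
    - [[0,0,0],0.2,-1]
    - [[0,0,0],0.2,-1]
    - [[0,0,0],0.1,-1]
    - [[0,0,0],0,-1]
    - [[0,0,0],0,-1]
    - [[0,0,0],0,-1]
    - [[0,0,0],0,-1]

```text
t: 20.15
tool_pos: [0.5831, -0.0642, 0.0815]
eef_rot: [-90.0, -0.0, -26.9]
ft_force: [-2.2, 2.2, 7.5]
grip_width: 0.0103
```

```bash
python3 -c "
from cam import *
s=manip.state();print(s['ft_force'],s['wrist_torque'],s['eef_rot'],s['tool_pos'])
snap('wrist','w13',(200,170,150,112,5))"
```

```text
[-2.22214983  2.20763282  7.54174181] [0.45691316 0.51407942 1.03467463] [-8.99785238e+01 -2.66313873e-02 -2.68507609e+01] [ 0.58305339 -0.06415944  0.0814929 ]
w13 [ 0.5831 -0.0642  0.0815] [-8.998e+01 -3.000e-02 -2.685e+01] 20.2
```

View pics/w13.png

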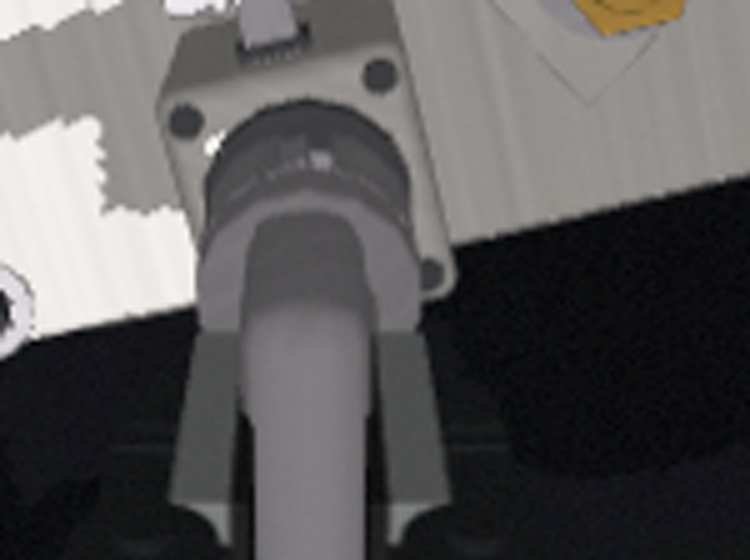

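Torque has risen to 1.03 Nm, so the lock is at its stop. Backing off within the slot play, then lifting.

>>> move_arm:
  targets:
    - [[0,0,0],-0.4,-1]
    - [[0,0,0],-0.4,-1]
    - [[0,0,0],-0.4,-1]
    - [[0,0,0],-0.35,-1]
    - [[0,0,0],0,-1]
    - [[0,-0.05,0],0,-1]
    - [[0,-0.1,0],0,-1]
    - [[0,-0.1,0],0,-1]
    - [[0,-0.1,0],0,-1]
    - [[0,-0.15,0],0,-1]

```text
t: 21.2
tool_pos: [0.5829, -0.0647, 0.1]
eef_rot: [-90.0, 0.0, -18.2]
ft_force: [0.5, 1.1, -1.8]
grip_width: 0.0103
```

```bash
python3 -c "
from cam import *
s=manip.state();print(s['ft_force'],s['wrist_torque'],s['eef_rot'],s['tool_pos'],s['grip_width'])"
```

```text
[ 0.47033275  1.11536242 -1.7995811 ] [ 0.05257127 -0.03875548 -0.04751725] [-9.00011506e+01  3.96329693e-02 -1.81633556e+01] [ 0.58290697 -0.06470918  0.10002003] 0.01028940656734543
```

>>> move_arm:
  targets:
    - [[0,-0.4,0],0,-1]
    - [[0,-0.5,0],0,-1]
    - [[0,-0.4,-0.2],0,-1]
    - [[-0.15,-0.2,-0.4],0,-1]
    - [[-0.2,0,-0.6],0,-1]
    - [[-0.2,0,-0.6],0,-1]
    - [[-0.2,0,-0.6],0,-1]
    - [[-0.2,0,-0.55],0,-1]
    - [[-0.12,0,-0.43],0,-1]
    - [[0,0,0],0,-1]

```text
t: 22.2
tool_pos: [0.4979, -0.1818, 0.1598]
eef_rot: [-90.1, 0.1, -18.3]
ft_force: [0.2, -0.4, -1.9]
grip_width: 0.0105
```

```bash
python3 -c "
from cam import *
s=manip.state();print(s['ft_force'],s['eef_rot'],s['tool_pos'],s['grip_width'])
snap('wrist','w14');snap('scene','s14',(205,140,100,75,8));snap('side','d14',(225,170,100,75,8))"
```

```text
[ 0.15069971 -0.37836665 -1.8985624 ] [-9.00667646e+01  8.77610092e-02 -1.83394692e+01] [ 0.49792979 -0.18184517  0.15979211] 0.010504282036063961
w14 [ 0.4979 -0.1818  0.1598] [-9.007e+01  9.000e-02 -1.834e+01] 22.25
s14 [ 0.499  -0.1807  0.1599] [-8.999e+01  4.000e-02 -1.831e+01] 22.3
d14 [ 0.4997 -0.1801  0.1599] [-8.996e+01  1.000e-02 -1.826e+01] 22.35
```

View pics/w14.png

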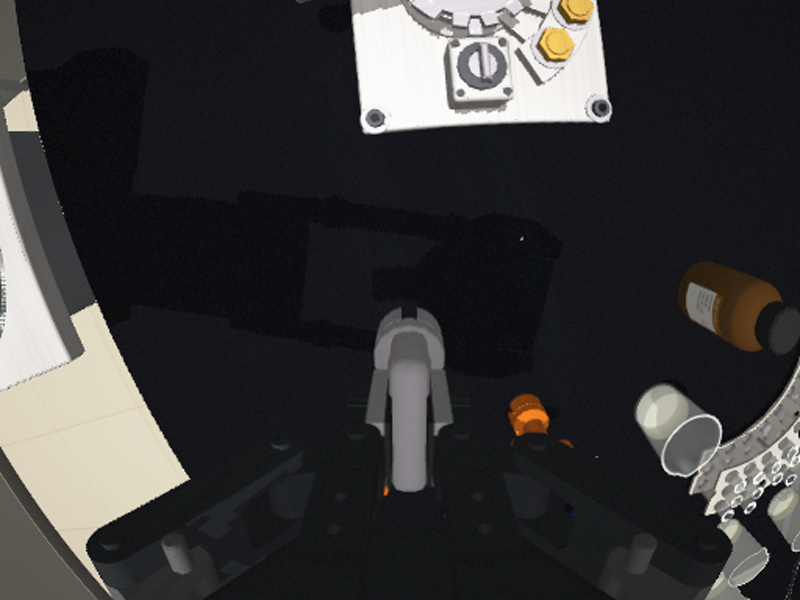

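View pics/s14.png

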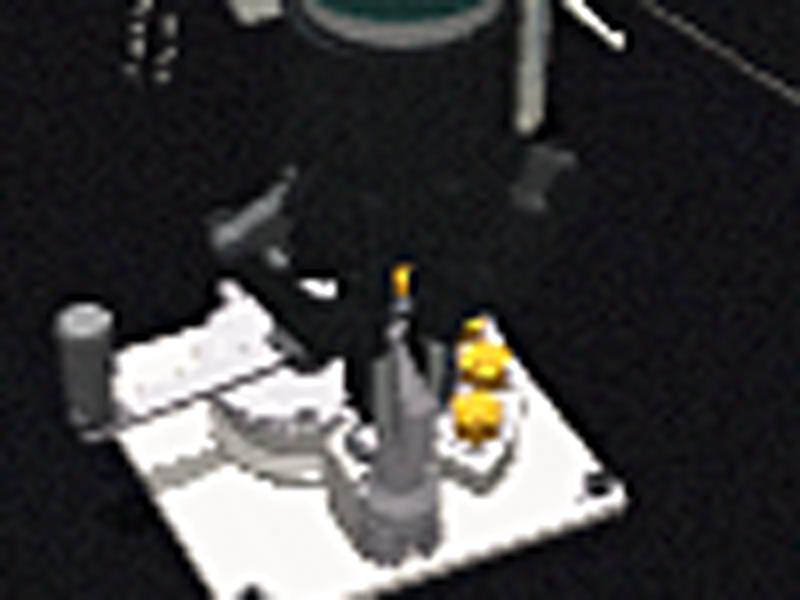

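View pics/d14.png

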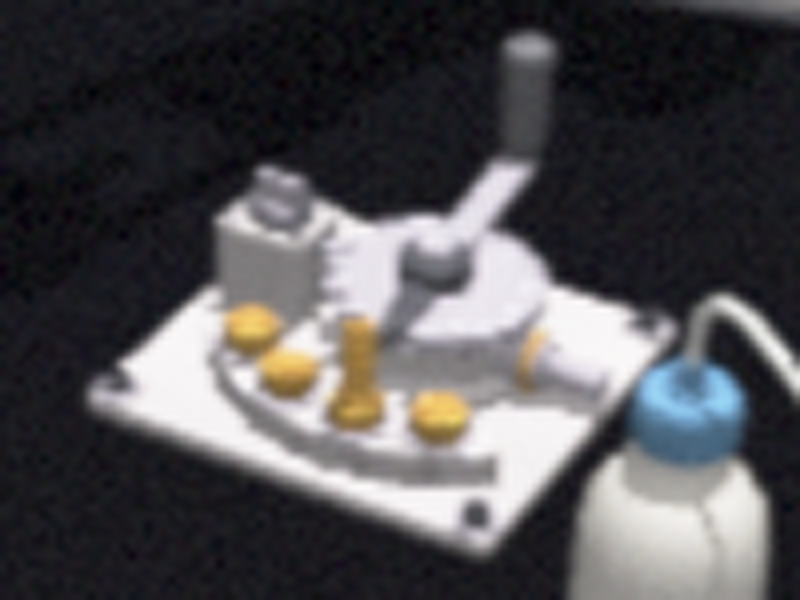

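The lock tongue has turned 90 deg and the pointer is still at the nozzle. Setting the key down at a clear spot, about (0.50, -0.18).

>>> move_arm:
  targets:
    - [[0,0.4,0],0,-1]
    - [[0,0.5,0],0,-1]
    - [[0,0.5,0],0,-1]
    - [[0,0.5,0],0,-1]
    - [[0,0.5,0],0,-1]
    - [[0,0.4,0],0,-1]
    - [[0,0.3,0],0,-1]
    - [[0,0.2,0],0,-1]
    - [[0,0.1,0],0,-1]
    - [[0,0,0],0,-1]

```text
t: 23.35
tool_pos: [0.5004, -0.1796, 0.0238]
eef_rot: [-90.0, 0.0, -18.1]
ft_force: [0.1, 0.7, -1.4]
grip_width: 0.0102
```

>>> move_arm:
  targets:
    - [[0,0.03,0],0,-1]
    - [[0,0.03,0],0,-1]
    - [[0,0.03,0],0,-1]
    - [[0,0.02,0],0,-1]
    - [[0,0.02,0],0,-1]
    - [[0,0,0],0,-1]
    - [[0,0,0],0,-1]
    - [[0,0,0],0,-1]
    - [[0,0,0],0,-1]
    - [[0,0,0],0,-1]

```text
t: 24.35
tool_pos: [0.5005, -0.1799, 0.0195]
eef_rot: [-90.0, -0.0, -18.2]
ft_force: [-0.2, 1.5, 5.6]
grip_width: 0.0104
```

The key is on the bench (upward force about 7 N over its weight). Releasing, then a straight lift.

>>> move_arm:
  targets:
    - [[0,0,0],0,-0.6]
    - [[0,0,0],0,-0.3]
    - [[0,0,0],0,0]
    - [[0,0,0],0,0]
    - [[0,0,0],0,0]
    - [[0,-0.2,0],0,0]
    - [[0,-0.5,0],0,0]
    - [[0,-0.7,0],0,0]
    - [[0,-0.7,0],0,0]
    - [[0,-0.7,0],0,0]

```text
t: 25.35
tool_pos: [0.5003, -0.1798, 0.1324]
eef_rot: [-90.0, -0.0, -18.2]
ft_force: [0.7, -0.9, -0.6]
grip_width: 0.0425
```

```bash
python3 -c "
from cam import *
snap('wrist','w15');snap('scene','s15');print(pose())
from plan import plan
plan([.45,-.06,.25],75,10,0)"
```

```text
w15 [ 0.5003 -0.1798  0.1324] [-9.000e+01 -3.000e-02 -1.816e+01] 25.4
s15 [ 0.5033 -0.1813  0.1373] [-90.08  -0.55 -18.15] 25.45
(array([ 0.5032425 , -0.18125608,  0.13542453]), array([-90.07689431,  -0.52793026, -18.15563257]))
[[[-0.22,-0.29,0.25],-1.63,0],[[-0.18,-0.29,0.28],-1.63,0],[[-0.13,-0.29,0.3],-1.63,0],[[-0.08,-0.28,0.32],-1.63,0],[[-0.03,-0.29,0.33],-1.63,0],[[0.03,-0.28,0.33],-1.63,0],[[0.08,-0.29,0.32],-1.63,0],[[0.13,-0.28,0.3],-1.63,0],[[0.18,-0.29,0.28],-1.63,0],[[0.23,-0.28,0.25],-1.63,0]]
end [ 0.4499 -0.0599  0.2498] 75.24
```

View pics/w15.png

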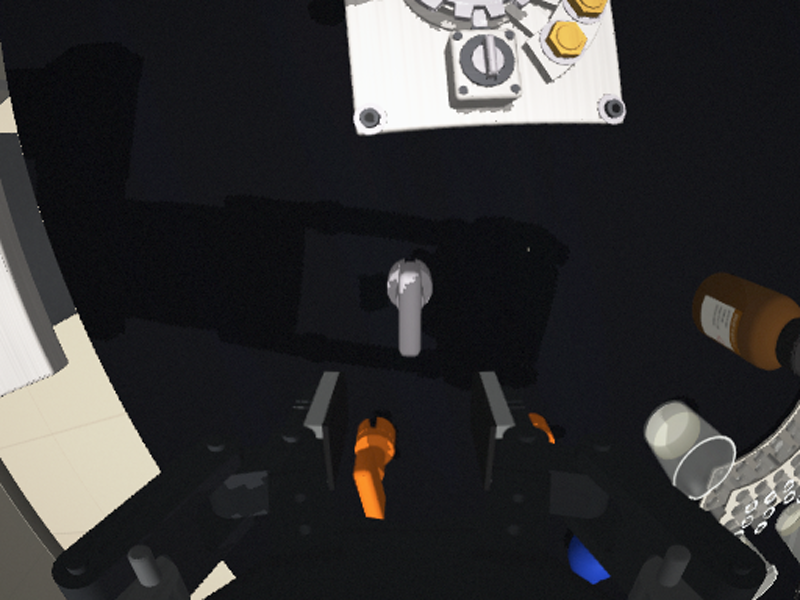

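View pics/s15.png

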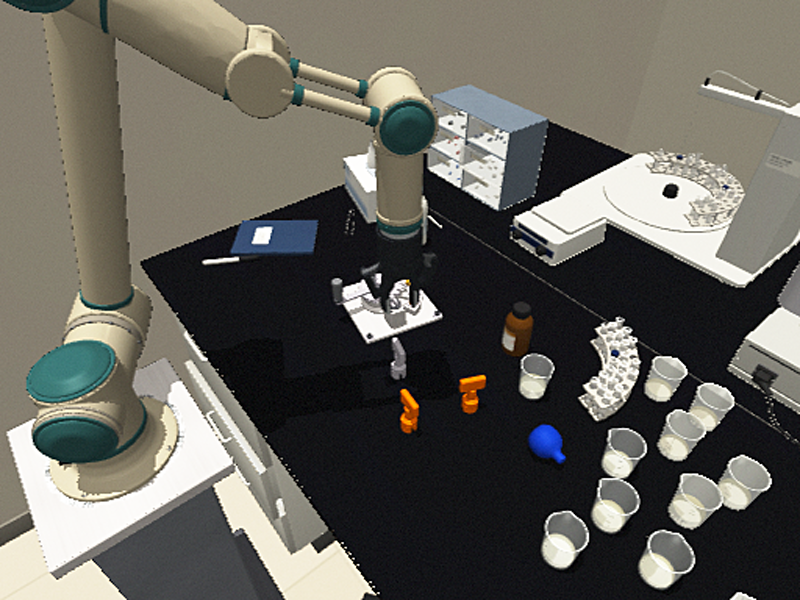

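Key upright at its new spot; bystanders unmoved. One look at the lock from above, to verify.

>>> move_arm:
  targets:
    - [[0,-0.5,0],0,0]
    - [[0,-0.5,0.2],0,0]
    - [[0.05,-0.4,0.4],0,0]
    - [[0.05,-0.3,0.4],0,0]
    - [[0.05,-0.3,0.4],0,0]
    - [[0.05,-0.2,0.4],0,0]
    - [[0.05,-0.2,0.3],0,0]
    - [[0,0,0.1],0,0]
    - [[0,0,0],0,0]
    - [[0,0,0],0,0]

```text
t: 26.45
tool_pos: [0.5366, -0.0995, 0.226]
eef_rot: [-90.0, 0.1, -18.2]
ft_force: [-0.0, 0.4, -1.0]
grip_width: 0.0423
```

```bash
python3 -c "
from cam import *
snap('wrist','w16')
f=cv2.imread('w16_raw.png');cv2.imwrite('pics/w16c.png',cv2.resize(f[60:240,180:360],None,fx=3.3,fy=3.3,interpolation=cv2.INTER_CUBIC))
snap('scene','s16',(205,140,100,75,8));snap('side','d16',(170,150,160,120,5))"
```

```text
w16 [ 0.5366 -0.0995  0.226 ] [-9.003e+01  9.000e-02 -1.816e+01] 26.5
s16 [ 0.5366 -0.0997  0.2261] [-9.002e+01  9.000e-02 -1.818e+01] 26.55
d16 [ 0.5367 -0.0997  0.2261] [-9.002e+01  8.000e-02 -1.819e+01] 26.6
```

View pics/w16c.png

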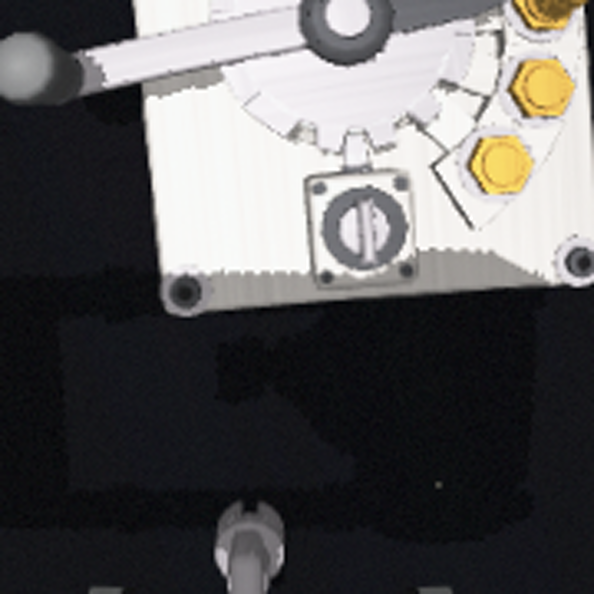

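View pics/d16.png

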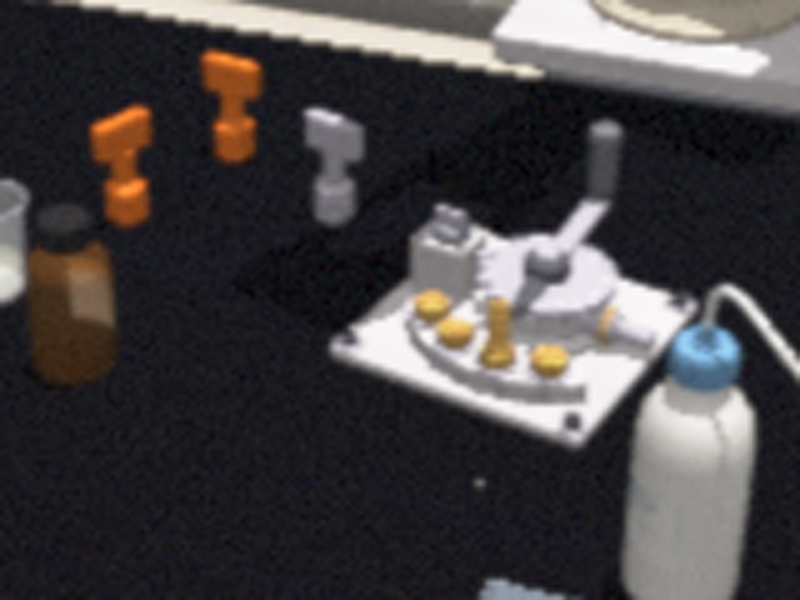

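```bash
python3 -c "
import cv2
f=cv2.imread('w16_raw.png');cv2.imwrite('pics/w16d.png',cv2.resize(f[95:150,265:315],None,fx=11,fy=11,interpolation=cv2.INTER_CUBIC))"
```

```text
(no output)
```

View pics/w16d.png

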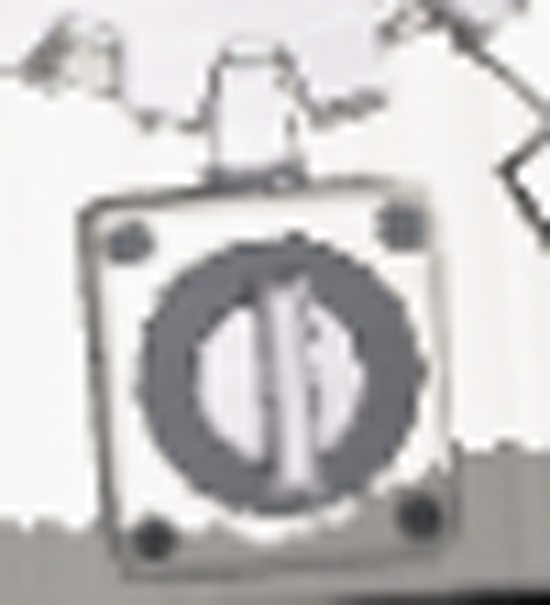

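```bash
python3 - <<'E'
from wr import *
from fit import up
q=np.load('w16.npz');p,r=q['p'],q['r']
U=lambda u:up(u,(265,95),11)
A=lambda a,b,z:np.degrees(np.arctan2(*(wpoint(U(b),z,p,r)-wpoint(U(a),z,p,r))[::-1]))
print('tongue',A((286,285),(297,488),.073),'screws',A((128,242),(154,538),.056),A((402,225),(420,515),.056))
g=lambda u:up(u,(180,60),3.3)
gr=wpoint(g((35,65)),.114,p,r);hub=np.array([.5994,.0112]);v=hub-gr;print('lever world',np.degrees(np.arctan2(v[1],v[0])),np.hypot(*v))
E
```

```text
tongue -104.19659803137692 screws -102.71122343640891 -103.43361347211038
lever world -6.04872141892912 0.09843406774402157
```

```bash
python3 -c "
from rig import manip
print(manip.state()['t'],manip.state()['qd'].round(2));print(manip.hand_in())"
```

```text
26.6 [ 0.05 -0.25 -0.25  0.13 -0.1   0.07]
the job is handed in; nothing more can be done
None
```

The valve is switched to the nozzle outlet and locked, and the key is off and standing upright on the bench. I handed in at 26.6 s of the 67 s allowed.

**What I did**
- **Lever:** I found the nozzle on the +5° outlet and swung the lever 80° by its grip. It measured 5.1° afterwards.
- **Lock:** I set the grey key on the tongue and turned it clockwise until the torque rose to about 1.0 Nm, which I took as the stop.
- **Key:** I lifted it off and set it down at about (0.50, -0.18), nearer the valve than where it started.

**Last checks**
- **Tongue:** it measured -104°, against -103° for the lock case's sides, so it is fully turned within measuring error.
- **Bolt:** the wrist picture shows it in a disc notch.
- **Surroundings:** the key stands upright. The bottle, beaker, bulb, notebook and orange look-alikes look untouched in the pictures.
- **Forces:** those I read stayed under about 10 N. The gripper ended clear of everything.

**What disagreed**
- **Fingertips:** they were about 40 mm short of the reported TCP, so my first close on the grip missed, touching nothing. I allowed for the difference from then on.
- **Lever, final look:** a rough reading near the picture's edge gave about 6.5°, with the grip's distance from the pivot 6 mm short. I trust the earlier 5.1° and the bolt's entry more.

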